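Load, close and pin a snap-setting jig

ROBOT

A 7-joint arm with a two-finger parallel gripper is mounted at the origin on the work surface. World frame = base frame: x ahead of the robot, y to its left, z up, the work surface at z = 0. Lengths are in m, angles in rad, forces in N, time in s.
With the tool pointing down it reaches from about 0.4 to 0.9 m from the base axis. Payload 5.5 kg.
Tool frame: the origin (TCP) lies at the very end of the fingers, on their centre line; the grasp point (between the pads) lies 19 mm behind it (grip_point_offset is the distance from the TCP to the grasp point, in m); z points along the fingers, y is the line along which they close (so a half turn about z gives the same grasp; the last joint's range is limited). The gripper opens to 92 mm and grips with 3 to 60 N. Pads are 19 mm wide; open, the fingers measure 130 mm over their backs; the gripper's body (75 mm by 190 mm) begins 47 mm behind the grasp point.
Start: joints at [-1.027, 0.501, -0.427, 1.55, 0.221, 1.138, -0.21], TCP at [0.18, 0.625, 0.2] pointing down, gripper open.
Joint ranges: [-2.88, 2.88], [-0.31, 2.03], [-1.54, 1.56], [0.2, 2.42], [-1.41, 4.55], [0.19, 2.02], [-2.57, 2.57]. Speed limits (rad/s): [2.57, 2.57, 3.14, 3.14, 3.14, 3.14, 3.14].

INTERFACE

Orientations are given as [roll, pitch, yaw] about the fixed x, y, z axes, in that order (R = Rz(yaw) Ry(pitch) Rx(roll)).
In Python, from cell import * gives the robot as it stands.
- The arm moves only by the shell command python3 -m crank 'ROWS' [OPENING] [FORCE]. ROWS is a JSON object of lists of equal length, an entry for each row: "translation": the shift along the tool's x, y, z in m, a list of three; "spin": the turn about the tool's z in degrees. In form: {"translation": [[dx, dy, dz], ...], "spin": [spin, ...]}. A call has 1 to 12 rows; each row shifts and turns the commanded pose from where the row before left it, along the tool's axes as they then stand; what a row does not reach is not made up. A row lasts 1/10 s, in which the tool goes at most 50 mm and 8.59 degrees, less where a joint would pass 70% of its speed; a pose out of reach is approached as far as the arm can. A call with a gripper value outside its range is refused whole. OPENING is the finger opening in m, from 0 to 0.0918, set as the call begins (- or left out, the last holds). The fingers move at their own pace and stop on an object; FORCE is the grip in N (left out, the last holds). Time passes only in rows, so rows that do not move let the fingers close. It gives the time, the measured TCP pose, the force, the opening and the grip force at its end, in the units of the state.
- get_obs(): the state, without advancing time (a new reading comes with each control period).
- snapshot(name): name is "side" or "top" or "wrist"; returns a dict with "image" (480x640x3 uint8, red, green, blue), "intrinsics" (3x3 intrinsics, pixels), "R" (3x3) and "t" (3): a world point X has camera coordinates R X + t. Camera axes: x right, y down, z forward; pixel columns grow to the right and rows downward; lengths in m; the calibration is good to about 2 mm. A picture is of the moment at which its call begins. There is no depth.
- sign_off(): hands the job in; it is judged then, once.
The state is a dict: "time_s": time; "joint_pos": joint angles; "qd": joint speeds; "joint_efforts": joint torques, N m; "position": TCP position; "tool_rot": TCP orientation; "contact_force": force on the tool from outside, world axes, zero at the start; "ft_torque": the same for the moment, N m; "gripper_width": finger opening in m; "gripper_force": force on a finger pad.
Only numpy, scipy, OpenCV 4.12 (cv2) and the standard library are available. Lean on these libraries where they do the work, as an engineer would, in place of code of your own. Each camera call takes 0.05 s, during which the arm holds its last target. There are 200 camera calls.

TASK

Set up the leather snap-setting jig: stand the thick die in the wide pocket (one dot), let go of it, then the thin die in the narrow pocket (two dots), fully down, and only then swing the hinged clamp frame fully shut over them. Take the wooden-handled lock pin from its block, push it down through the aligned holes of frame and base until its collar is home and presses the frame shut against the spring, and finish while still holding and pressing it down there with the gripper. Leave the other things on the bench where they are.

Things in the scene. Friction and masses are not known exactly. Their poses are not given: they have to be found in the camera images.
- jig: Snap-setting jig, fixed to the table: dark steel base block 160 (x) x 140 (y) x 30 high. Origin: centre of its underside; z up; its x axis points away from the robot (turned up to 0.3 rad either way), to the hinged edge. An aluminium clamp frame is hinged along its far (+x) edge and stands open at the start. The base's top has two blind round pockets side by side and, near the robot, one pin hole.
- pocket_wide (a point): Centre of the FLOOR of the wide pocket (diameter 30.5, 10 deep; one brass dot beside it), 20 above the jig's underside; 22.5 from the jig's centre along its +x and 30 along its +y. Axes as the jig's.
- pocket_narrow (a point): Centre of the FLOOR of the narrow pocket (diameter 22.5, 10 deep; two brass dots beside it), 60 from the wide one: 22.5 along the jig's +x and 30 along its -y. Axes as the jig's.
- base_hole (a point): Centre of the mouth of the pin hole (diameter 13, in the base's top face, 30 above the table), 57.5 from the jig's centre along its -x, towards the robot. Axes as the jig's. The frame's pin hole (diameter 12.5) lies exactly over it when the frame is shut. Inside the hole a brass spring ejector, its top 10 below the mouth, pushes the pin back up with about 4 N at first touch and 6 N when the pin is home: a pin that is let go stands some 7 mm proud.
- hinge_mid (a point): Middle of the hinge line, 85 from the jig's centre along its +x, 30.5 above the table, fixed in the jig (axes as the jig's). The hinge line runs along the jig's y. When the frame is shut its underside lies at this height and its top face 10 higher.
- frame (a joint): Opening angle of the clamp frame in rad: 0 shut flat on the base, about 1.6 to 1.85 (just past upright, leaning away from the robot) at the start, stop at 1.95. Stiff friction hinge (0.32 N m, damping 0.08 N m s): the frame stays at whatever angle it is left and has to be pushed all the way down; about 2 to 5 N at its free end.
- frame_bar (a point): Centre of the mouth of the clamp frame's pin hole, on the frame's outer face (on top when shut), 142.5 from the hinge line; moves with the frame. The frame: aluminium plate 10 thick, 140 wide, 0.28 kg, its free end 165 from the hinge line; a window 85 x 113 clears the dies (its inner edges 20 and 105 from the hinge line), beyond it a solid bar 60 long at the free end. Axes of this point: x from the free end to the hinge, z out of the outer face.
- thick_die_mid (a point): Centre (half-way up) of the thick die: plain steel cylinder standing upright on the table, diameter 28, 50 high, about 0.2 kg, dark disc on its top. Stands on the left; thick and thin may have changed places. Seated in its pocket it stands 40 proud of the base; grip its upper half so that the fingertips clear the base.
- thick_die: The thick die; origin at the centre of its underside.
- thin_die_mid (a point): Centre (half-way up) of the thin die: the same, but diameter 20, about 0.11 kg.
- thin_die: The thin die; origin at the centre of its underside.
- pin_handle (a point): Centre (half-way up) of the lock pin's wooden handle: cylinder diameter 24, 45 high, upright, z up. Below the handle follow a brass collar (diameter 30, 5 thick) and a steel shank (diameter 10, 28 long, bevelled foot), so the collar's underside is 27.5 and the shank's foot 55.5 below this point. About 0.08 kg. When the pin is home in the jig this point is 38 above the base's top face.
- lock_pin: The lock pin, origin at the centre of the shank's foot; stands in the pin block at the start, its collar resting on the block.
- pin_block: Dark wooden block 60 x 60 x 35 high, fixed, on the right, with a hole of diameter 15 that the pin stands in. Origin: centre of its underside.
- weight: Bystander: round brass weight, diameter 40, 26 high, between the two dies' places on the left; leave it where it is.
- hammer: Bystander: hammer lying on the right; leave it where it is.
- awl: Bystander: wooden-handled awl lying beyond the pin block; leave it where it is.
- glue_jar: Bystander: amber jar with a black cap, diameter 60, 75 high, beyond the dies, to the left of the jig; leave it where it is.
- rivet_bowl: Bystander: small steel bowl, diameter 90, 30 high, beyond the jig; leave it where it is.
- pen: Bystander: black pen lying on the left; leave it where it is.
- slicker: Bystander: light wooden bar 120 x 30 x 18, beyond the awl; leave it where it is.

How it is judged:
On the way, in this order (a step that is already met when the one before it is completed fails the run):
1. the thick die stands seated in the wide pocket, released, the frame still open (z of thick_die_mid in the frame of pocket_wide below 0.0275 m and horizontal distance between thick_die_mid and pocket_wide below 0.004 m and angle between thick_die_mid's own z axis and vertical below 0.08 rad and contact force between the fingers and thick_die below 0.1 N and value of joint frame above 0.6 rad), for 0.2 s.
2. the thin die stands seated in the narrow pocket too, released, the frame still open (z of thick_die_mid in the frame of pocket_wide below 0.0275 m and horizontal distance between thick_die_mid and pocket_wide below 0.004 m and angle between each of thick_die_mid, thin_die_mid's own z axis and vertical below 0.08 rad and z of thin_die_mid in the frame of pocket_narrow below 0.0275 m and horizontal distance between thin_die_mid and pocket_narrow below 0.004 m and contact force between the fingers and thin_die below 0.1 N and value of joint frame above 0.6 rad), for 0.2 s.
3. the clamp frame is shut over both dies (z of thick_die_mid in the frame of pocket_wide below 0.0275 m and horizontal distance between thick_die_mid and pocket_wide below 0.004 m and angle between each of thick_die_mid, thin_die_mid's own z axis and vertical below 0.08 rad and z of thin_die_mid in the frame of pocket_narrow below 0.0275 m and horizontal distance between thin_die_mid and pocket_narrow below 0.004 m and value of joint frame below 0.03 rad), for 0.1 s.
4. the pin is home through both holes and presses the frame (all of step 3 and z of pin_handle in the frame of base_hole below 0.04 m and horizontal distance between pin_handle and base_hole below 0.005 m and angle between pin_handle's own z axis and vertical below 0.1 rad and contact force between lock_pin and frame above 2 N and contact force between the fingers and lock_pin above 2 N), for 0.2 s.
At the end, for the whole second after the job is handed in: Through the last second: both dies upright in their pockets (4 mm sideways, 2.5 mm of the floor), frame shut (below 0.03 rad), pin upright within 0.1 rad, within 2 mm of home, pressing the frame with more than 2 N, and the fingers holding it with more than 2 N (all of step 4); the arm keeps its last pose, push and grip.
It fails at once if a bystander is moved by more than 30 mm (distance of any of weight, hammer, awl, glue_jar, rivet_bowl, pen, slicker from where it was at the start of the episode above 0.03 m).
It also fails if it takes over 72 s, if anything falls off the work surface, if the arm or the gripper's body presses on something with over 40 N, if the wrist force passes 120 N, or if a joint passes its speed limit or range.

## Working session

There is one attempt and no reset: what is moved stays moved. The work goes in short steps, Python scripts to look and compute and a shell command to move; the robot and the scene stay as the last step left them, time stands still between calls to the robot, and variables do not carry over. Pictures are saved under pics/ and viewed, at most 10 in all, crops included, and the job is handed in when it is done.

```bash
ls; mkdir -p pics
python3 - <<'E'
from cell import *
import cv2
o=get_obs(); print({k:(v if not hasattr(v,'round') else v) for k,v in o.items()})
for n in("top","side"):
    s=snapshot(n); cv2.imwrite(f"pics/{n}0.png",s["image"][:,:,::-1]); print(n,s["intrinsics"],s["R"],s["t"])
E
```

```text
pics
{'time_s': 0.0, 'joint_pos': array([-1.02680562,  0.50186838, -0.42679012,  1.55146296,  0.22079542,
        1.13829695, -0.21029506]), 'qd': array([ 4.82047348e-04, -8.54467060e-04,  1.00156892e-03, -8.50866350e-05,
        1.18953308e-04, -1.51229306e-03,  6.15396830e-04]), 'joint_efforts': array([ 2.16626099e-04, -5.66602600e+01, -5.81605241e+00, -2.79113853e+01,
       -6.86817896e-02,  3.08656110e-02,  1.90124947e-04]), 'position': array([0.17995193, 0.62379866, 0.19936005]), 'tool_rot': array([-3.13961504e+00, -7.41917771e-05,  2.86086138e+00]), 'contact_force': array([0.02475452, 0.78566915, 0.49954178]), 'ft_torque': array([ 0.07179069,  0.0125571 , -0.06541716]), 'gripper_force': 0.0, 'gripper_width': 0.09148693852100329}
top [[530.86421422   0.         327.00613034]
 [  0.         530.86421422 240.12018248]
 [  0.           0.           1.        ]] [[ 0.01636193 -0.99982107  0.00949257]
 [-0.98516798 -0.01774255 -0.17067294]
 [ 0.17081082 -0.00655924 -0.98528201]] [-0.03647809  0.56486649  1.26624578]
side [[501.88470549   0.         317.85639495]
 [  0.         501.88470549 234.78618778]
 [  0.           0.           1.        ]] [[-0.8957595  -0.44445861 -0.00845408]
 [-0.29389905  0.60637669 -0.73887121]
 [ 0.33352402 -0.65936626 -0.67379364]] [0.49046072 0.24955946 1.04541726]
```

View pics/top0.png

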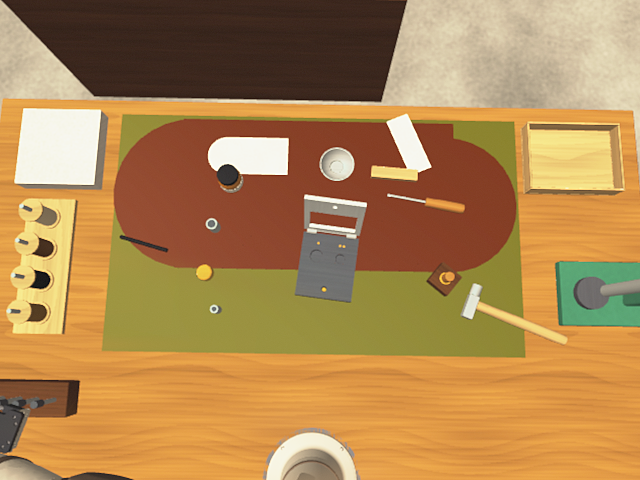

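View pics/side0.png

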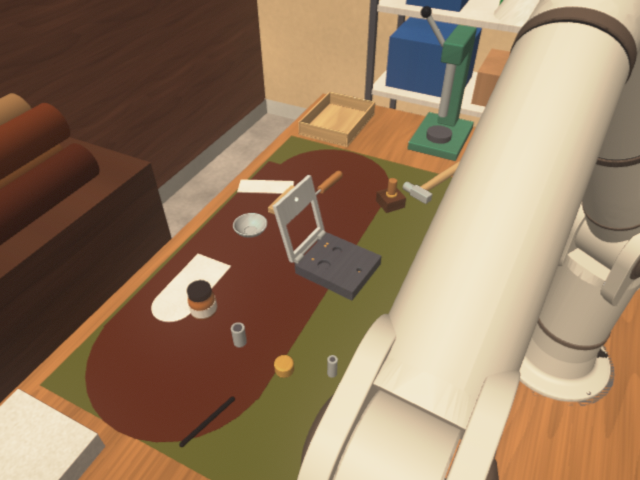

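The top view shows the far die (thick) at (212,224), the near die (thin) at (215,309), weight at (204,272), the jig base around (330,265) with one dot at (318,243) on the left and two at (341,246), and the pin at (447,278). The side view agrees.

```bash
cat > h.py <<'E'
from cell import *
import cv2, numpy as np
def ray(s,u,v,z):
    d=s["R"].T@np.linalg.inv(s["intrinsics"])@[u,v,1.]; c=-s["R"].T@s["t"]
    return c+d*(z-c[2])/d[2]
def proj(s,X):
    p=s["intrinsics"]@(s["R"]@np.asarray(X,float)+s["t"]); return p[:2]/p[2]
def snap(n,f=None,crop=None,k=1):
    s=snapshot(n)
    if f:
        im=s["image"][:,:,::-1]
        if crop: im=im[crop[1]:crop[3],crop[0]:crop[2]]
        cv2.imwrite("pics/"+f,cv2.resize(im,None,fx=k,fy=k,interpolation=cv2.INTER_CUBIC))
    return s
E
python3 - <<'E'
from h import *
s=snap("top"); im=s["image"]
a=im[190:320,190:470]; cv2.imwrite("pics/topcrop.png",cv2.resize(a[:,:,::-1],None,fx=2.8,fy=2.8,interpolation=cv2.INTER_CUBIC))
hsv=cv2.cvtColor(im,cv2.COLOR_RGB2HSV)
# low saturation blobs (dies, jig)
m=((hsv[...,1]<70)).astype(np.uint8)
n,l,st,c=cv2.connectedComponentsWithStats(m)
for i in range(1,n):
    x,y,w,h,A=st[i]
    if A>15 and 120<x<470 and 190<y<350: print(st[i],c[i],hsv[l==i].mean(0))
for nm,(u,v),z in [("thick",(212,224),.05),("thin",(215,309),.05),("weight",(204,272),.026),("dot1",(318,243),.03),("dot2",(341,246),.03),("cornNL",(296,295),.03),("cornNR",(351,302),.03),("cornFR",(358,237),.03),("brass hole",(324,290),.02),("pintop",(447,278),.085)]:
    print(nm,ray(s,u,v,z).round(4))
E
```

```text
[ 295  195   72  107 5116] [328.69429242 250.22068022] [ 36.58326818  13.11512901 134.87881157]
[387 194  39   9 103] [406.03883495 197.98058252] [ 27.69902913  33.19417476 211.98058252]
[206 218  14  15 149] [212.48322148 224.76510067] [ 46.51006711  22.51006711 155.18791946]
[461 283  22  37 417] [471.50119904 301.46522782] [ 30.56594724  24.11270983 213.63788969]
[210 305  12   9  80] [214.8875 308.8   ] [ 50.85    22.95   170.9875]
thick [0.6007 0.2594 0.05  ]
thin [0.3915 0.241  0.05  ]
weight [0.4833 0.2779 0.026 ]
dot1 [ 0.5609 -0.0044  0.03  ]
dot2 [ 0.5543 -0.0622  0.03  ]
cornNL [0.4299 0.0474 0.03  ]
cornNR [ 0.415  -0.0885  0.03  ]
cornFR [ 0.578  -0.1048  0.03  ]
brass hole [ 0.4442 -0.0215  0.02  ]
pintop [ 0.4727 -0.314   0.085 ]
```

View pics/topcrop.png

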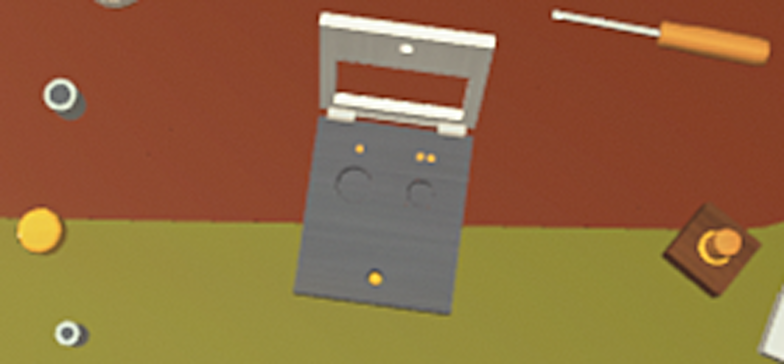

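The crop shows the thick die at (212.4,224.3) and the thin die at (214.4,308.7) in full-frame pixels. The wide pocket (one dot) is on the left of the jig and the brass ejector is at (324,289.5). The jig yaw is about -0.11.

```bash
python3 -m crank '{"translation":[[0,0,0],[0,0,0],[-0.038,-0.0265,0],[-0.038,-0.0265,0],[-0.038,-0.0265,0],[-0.038,-0.0265,0],[-0.038,-0.0265,0],[-0.038,-0.0265,0],[-0.038,-0.0265,0],[-0.038,-0.0265,0],[-0.038,-0.0265,0],[-0.038,-0.0265,0]],"spin":[-4.9,-4.9,0,0,0,0,0,0,0,0,0,0]}'
python3 - <<'E'
from h import *
o=get_obs(); print(o["position"],o["tool_rot"])
s=snap("wrist","w1.png"); print(-s["R"].T@s["t"], s["R"], s["intrinsics"][0])
E
```

```text
time_s: 1.35
position: [0.5299, 0.318, 0.2003]
tool_rot: [-3.141, -0.0, 3.032]
contact_force: [0.9, 0.8, 0.1]
gripper_width: 0.0919
gripper_force: 0.0
[0.52985667 0.31797842 0.20026162] [-3.14142654e+00 -2.19488268e-04  3.03194777e+00]
[0.44929049 0.32664201 0.38457712] [[ 1.08336278e-01  9.94114039e-01  7.27394517e-04]
 [ 9.48927229e-01 -1.03629962e-01  2.97989841e-01]
 [ 2.96311264e-01 -3.15928657e-02 -9.54568764e-01]] [431.86151325   0.         311.27798255]
```

View pics/w1.png

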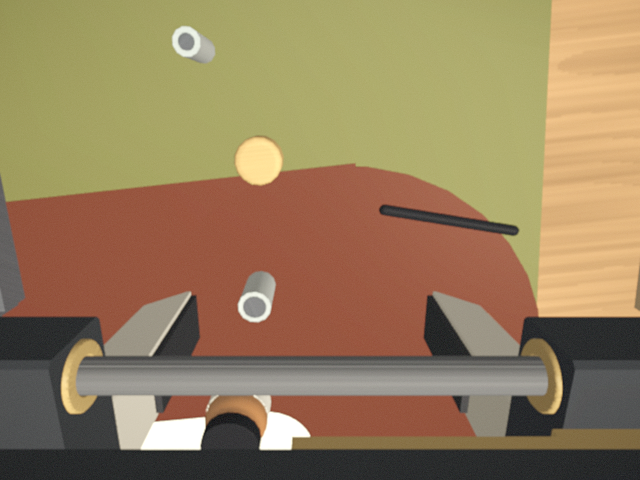

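The wrist view shows the thick die's dark top disc at (255,306), the thin die's at (186,41), the weight at (259,160) and the jar at the bottom, (233,425).

```bash
cat >> h.py <<'E'
def go(X,Y,yaw=None):
    o=get_obs(); p=o["position"]; y=o["tool_rot"][2]
    d=np.array([X,Y])-p[:2]; print("pos",p.round(4),"yaw",y.round(4),"tool dx,dy",(d@[np.cos(y),np.sin(y)]).round(4),(d@[np.sin(y),-np.cos(y)]).round(4), end=" ")
    if yaw is not None:
        y2=yaw; print("spin deg",np.degrees((y-yaw+np.pi)%(2*np.pi)-np.pi).round(2),"after spin dx,dy",(d@[np.cos(y2),np.sin(y2)]).round(4),(d@[np.sin(y2),-np.cos(y2)]).round(4),end="")
    print()
def dark_disc(s,u,v,win=16,z=.05,thr=160,f=None):
    """centre of the dark disc on a die's top near pixel u,v, with the light rim round it"""
    g=cv2.cvtColor(s["image"],cv2.COLOR_RGB2HSV); y0,x0=int(v)-win,int(u)-win
    y0,x0=max(y0,0),max(x0,0); a=g[y0:int(v)+win+1,x0:int(u)+win+1]
    m=((a[...,1]<60)&(a[...,2]<thr)).astype(np.uint8)
    n,l,st,c=cv2.connectedComponentsWithStats(m)
    i=l[int(v)-y0,int(u)-x0]; p=c[i]+[x0,y0]; return p,st[i],ray(s,p[0],p[1],z)
E
python3 - <<'E'
from h import *
s=snap("wrist")
for u,v in((255,306),(186,41)):
    p,st,X=dark_disc(s,u,v,22); print(p,st,X)
    a=s["image"]; print(a[v,u-22:u+22:3].tolist())
go(0.6,0.259)
E
```

```text
[252.98931116 307.94477435] [   0    0   45   45 1684] [0.61463169 0.24905684 0.05      ]
[[156, 89, 65], [154, 86, 63], [156, 90, 65], [156, 90, 67], [155, 90, 68], [156, 90, 67], [155, 92, 71], [239, 242, 229], [241, 244, 231], [206, 208, 198], [151, 152, 147], [146, 147, 145], [166, 167, 161], [228, 230, 219], [246, 249, 236]]
[184.47713156  42.45849802] [   0    0   45   45 1771] [0.40411156 0.23398054 0.05      ]
[[170, 166, 104], [168, 165, 101], [169, 166, 101], [168, 166, 102], [170, 166, 104], [167, 166, 103], [170, 167, 105], [169, 165, 103], [175, 174, 123], [228, 233, 219], [238, 243, 232], [238, 242, 232], [234, 240, 228], [187, 190, 178], [168, 165, 156]]
pos [0.5354 0.311  0.1996] yaw 3.0198 tool dx,dy -0.0705 -0.0438
```

```bash
python3 - <<'E'
import re
t=open('h.py').read()
i=t.index("def dark_disc")
t=t[:i]+'''def rim(s,u,v,win=24,z=.05,thr=218):
    """centre of the bright top rim (ellipse) of a die near pixel u,v"""
    y0,x0=max(int(v)-win,0),max(int(u)-win,0); a=s["image"][y0:int(v)+win+1,x0:int(u)+win+1].min(2)
    m=(a>thr).astype(np.uint8)
    cs,h=cv2.findContours(m,cv2.RETR_CCOMP,cv2.CHAIN_APPROX_NONE)
    hol=[c for c,k in zip(cs,h[0]) if k[3]>=0 and len(c)>12]   # hole inside the ring = dark disc
    c=max(hol,key=cv2.contourArea); e=cv2.fitEllipse(c); p=np.array(e[0])+[x0,y0]
    return p.round(2),np.round(e[1],1),ray(s,p[0],p[1],z).round(4)
'''
open('h.py','w').write(t)
E
python3 - <<'E'
from h import *
s=snap("wrist")
for X in((.6007,.2594,.05),(.3915,.241,.05)):
    u,v=proj(s,X); print(u,v)
    for t in (200,218,228):
        try: print(t,rim(s,u,v,24,thr=t))
        except Exception as e: print(e)
go(.6,.259); 
t=snap("top")
for u,v in((212,224),(215,309)):
  for th in(190,205):
    try: print("top",rim(t,u,v,12,thr=th))
    except Exception as e: print(e)
E
```

```text
260.36399591961134 295.31730894470047
200 (array([263.  , 300.05]), array([22.4, 24.5]), array([0.6053, 0.2609, 0.05  ]))
218 (array([263.03, 300.1 ]), array([23.8, 25.2]), array([0.6053, 0.261 , 0.05  ]))
228 (array([262.95, 300.17]), array([24.3, 26.1]), array([0.6054, 0.2609, 0.05  ]))
187.96978085910865 26.53666864250223
200 (array([192.31,  32.09]), array([17.9, 20. ]), array([0.3953, 0.2433, 0.05  ]))
218 (array([192.33,  32.24]), array([19. , 21.3]), array([0.3954, 0.2433, 0.05  ]))
228 (array([192.01,  32.09]), array([19.9, 23.5]), array([0.3953, 0.2431, 0.05  ]))
pos [0.532  0.3148 0.1996] yaw 3.0237 tool dx,dy -0.074 -0.0474 
max() iterable argument is empty
'NoneType' object is not subscriptable
max() iterable argument is empty
'NoneType' object is not subscriptable
```

```bash
python3 -m crank '{"translation":[[-0.01,-0.016,0.02],[-0.01,-0.016,0.02],[-0.01,-0.018,0.02],[0,0,0],[0,0,0],[0,0,0]],"spin":[0,0,0,0,0,0]}'
python3 - <<'E'
from h import *
s=snap("wrist")
u,v=proj(s,(.6053,.2609,.05)); print(rim(s,u,v,30))
go(.6053,.2609)
print(get_obs()["qd"].round(4))
t=snap("top"); X,Y=212,224
a=t["image"][208:240,198:228].min(2); m=(a>120).astype(np.uint8)
cs,_=cv2.findContours(m,0,1); c=max(cs,key=cv2.contourArea);e=cv2.minEnclosingCircle(c);print(e, ray(t,e[0][0]+198,e[0][1]+208,.05))
s=snap("wrist","w2.png")
E
```

```text
time_s: 2.15
position: [0.5525, 0.2696, 0.1417]
tool_rot: [3.139, 0.001, 3.035]
contact_force: [-1.2, 0.5, 0.3]
gripper_width: 0.0918
gripper_force: 0.0
(array([306.4, 307.1]), array([28.1, 29.9]), array([0.6052, 0.2609, 0.05  ]))
pos [0.5528 0.2695 0.1419] yaw 3.0349 tool dx,dy -0.0531 -0.0029 
[ 0.0027 -0.0004  0.0057 -0.0013  0.0037 -0.      0.0019]
((2.5, 14.0), 14.221562385559082) [0.60520048 0.28814386 0.05      ]
```

View pics/w2.png

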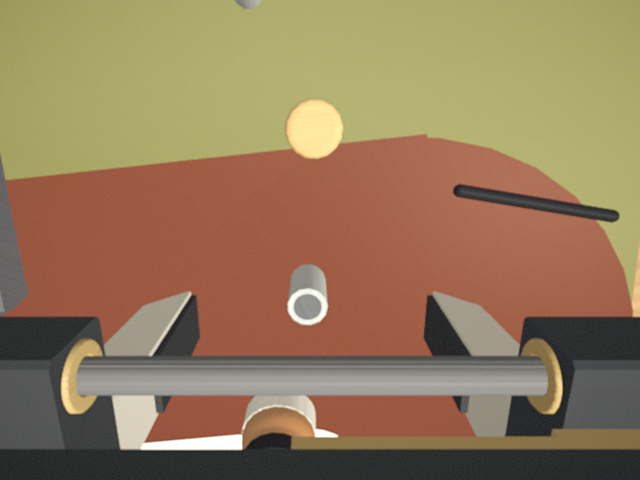

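The wrist view shows the thick die's top at (307,307), midway between the open fingers and aligned. The two estimates agree at (0.605,0.261). I'll go down and grip.

```bash
python3 -m crank '{"translation":[[-0.027,-0.0015,0],[-0.026,-0.0015,0],[0,0,0.03],[0,0,0.03],[0,0,0.03],[0,0,0.03],[0,0,0],[0,0,0]],"spin":[0,0,0,0,0,0,0,0]}'; python3 -c "
from h import *
go(.605,.2609)"
```

```text
time_s: 3.1
position: [0.6053, 0.2585, 0.0209]
tool_rot: [3.141, -0.001, 3.033]
contact_force: [-0.1, -0.3, 0.5]
gripper_width: 0.0921
gripper_force: 0.0
pos [0.6053 0.2585 0.0209] yaw 3.0325 tool dx,dy 0.0006 0.0024
```

```bash
python3 -m crank '{"translation":[[0,0.0024,0],[0,0,0],[0,0,0],[0,0,0],[0,0,0],[0,0,0],[0,0,0],[0,0,0]],"spin":[0,0,0,0,0,0,0,0]}' 0 25; python3 -m crank '{"translation":[[0,0,-0.03],[0,0,-0.03],[0,0,-0.03],[0,0,-0.03],[0,0,0],[0,0,0]],"spin":[0,0,0,0,0,0]}'
python3 - <<'E'
from h import *
go(.51,-.0)
E
```

```text
time_s: 3.9
position: [0.6057, 0.2601, 0.0203]
tool_rot: [-3.142, -0.0, 3.032]
contact_force: [1.0, -0.1, -0.3]
gripper_width: 0.0328
gripper_force: 0.0
time_s: 4.5
position: [0.6063, 0.2603, 0.1413]
tool_rot: [3.141, 0.002, 3.032]
contact_force: [-0.3, -1.1, -0.4]
gripper_width: 0.0004
gripper_force: 0.0
pos [0.6063 0.2603 0.1413] yaw 3.0318 tool dx,dy 0.0672 -0.2693
```

```bash
python3 -m crank '{"translation":[[0.02,0,-0.02],[0.02,0,0],[0.02,0,0],[0,0,0],[0,0,0],[0,0,0],[0,0,0],[0,0,0],[0,0,0],[0,0,0]],"spin":[0,0,0,0,0,0,0,0,0,0]}' 0.0918
python3 - <<'E'
from h import *
s=snap("wrist","w3.png")
u,v=proj(s,(.6053,.2609,.05)); print(u,v); print(rim(s,u,v,30))
E
```

```text
time_s: 5.5
position: [0.5463, 0.2667, 0.1603]
tool_rot: [3.142, -0.0, 3.032]
contact_force: [-0.2, 0.8, -0.0]
gripper_width: 0.0757
gripper_force: 0.0
312.01440524070654 303.5248260528754
(array([311.96, 303.38]), array([26.2, 28.2]), array([0.6052, 0.2609, 0.05  ]))
```

The die hasn't moved: the fingers hadn't finished closing before the lift. I'll repeat the grasp and wait for them this time.

```bash
python3 -m crank '{"translation":[[-0.03,-0.0005,0],[-0.0292,-0.0005,0],[0,0,0.035],[0,0,0.035],[0,0,0.035],[0,0,0.034],[0,0,0],[0,0,0]],"spin":[0,0,0,0,0,0,0,0]}' 0.05; python3 -c "
from h import *
go(.6052,.2609)";  python3 -m crank '{"translation":[[0,0,0],[0,0,0],[0,0,0],[0,0,0],[0,0,0],[0,0,0],[0,0,0]],"spin":[0,0,0,0,0,0,0]}' 0 25
```

```text
time_s: 6.35
position: [0.6046, 0.2592, 0.0214]
tool_rot: [-3.141, -0.001, 3.032]
contact_force: [-0.2, 0.4, 0.4]
gripper_width: 0.0501
gripper_force: 0.0
pos [0.6046 0.2592 0.0214] yaw 3.0319 tool dx,dy -0.0004 0.0017 
time_s: 7.05
position: [0.6081, 0.263, 0.0258]
tool_rot: [3.135, 0.007, 3.033]
contact_force: [-1.1, 4.0, 11.6]
gripper_width: 0.0015
gripper_force: 5.4
```

Run:
```python
from h import *
s=snap("wrist","w4.png")
t=snap("top","t4.png",(160,190,280,330),4); print(get_obs()["gripper_width"],get_obs()["contact_force"])
a=cv2.imread("pics/t4.png"); b=cv2.imread("pics/w4.png"); 
c=cv2.imread("pics/t4.png"); b=cv2.resize(b,(400,300)); b=cv2.copyMakeBorder(b,0,c.shape[0]*300//480-300 if c.shape[0]*300//480>300 else 0,0,0,0)
c=cv2.resize(c,(400,int(c.shape[0]*400/c.shape[1]))); h=max(b.shape[0],c.shape[0])
f=lambda x:cv2.copyMakeBorder(x,0,h-x.shape[0],0,0,0)
cv2.imwrite("pics/m4.png",np.hstack([f(b),f(c)]))
```

```text
0.00011380911296989796 [-1.29347816  4.43149659 10.91715681]
```

View pics/m4.png

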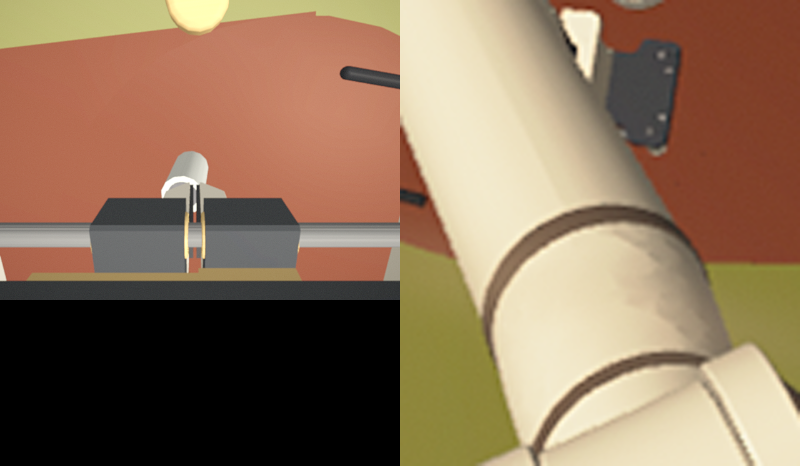

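The fingers are fully closed. The die seems to have been squeezed out toward the robot, with its rim near (288,296), and may be leaning. I'll lift clear slowly and look again.

```bash
python3 -m crank '{"translation":[[0,0,-0.01],[0,0,-0.01],[0,0,-0.02],[0,0,-0.03],[0,0,-0.03],[0.03,0,-0.03],[0.03,0,0],[0,0,0],[0,0,0],[0,0,0]],"spin":[0,0,0,0,0,0,0,0,0,0]}'; python3 -m crank '{"translation":[[0,0,0],[0,0,0],[0,0,0]],"spin":[0,0,0]}' 0.06
python3 - <<'E'
from h import *
s=snap("wrist","w5.png"); go(.6,.26)
E
```

```text
time_s: 8.15
position: [0.546, 0.2648, 0.1514]
tool_rot: [-3.141, 0.0, 3.031]
contact_force: [-0.1, -0.4, 0.3]
gripper_width: 0.0002
gripper_force: 0.0
time_s: 8.45
position: [0.5455, 0.2655, 0.151]
tool_rot: [-3.141, -0.001, 3.031]
contact_force: [-0.5, 0.1, -0.6]
gripper_width: 0.0199
gripper_force: 0.0
pos [0.5454 0.2656 0.151 ] yaw 3.0315 tool dx,dy -0.0549 0.0004
```

View pics/w5.png

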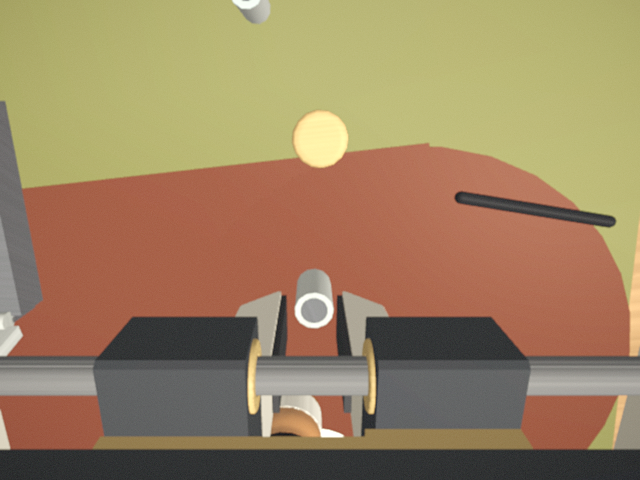

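Run:
```python
from h import *
s=snap("wrist"); o=get_obs(); p=o["position"]; print(p, proj(s,p), proj(s,p+[0,0,.019]))
c=-s["R"].T@s["t"]; print(c-p)
u,v=proj(s,(.605,.26,.05)); print(u,v,rim(s,u,v,30))
# outer rim + base of die: silhouette
g=s["image"]; hs=cv2.cvtColor(g,cv2.COLOR_RGB2HSV); m=(hs[...,1]<60).astype(np.uint8)
for v in range(260,336,5): 
    w=np.where(m[v,290:345])[0]; print(v, (w.min()+290,w.max()+290) if len(w) else None, end="; ")
```

```text
[0.54529838 0.26570671 0.15108266] [311.34156836 290.17187526] [311.37936452 308.4227416 ]
[-0.08044123  0.00864419  0.1842738 ]
312.35061533482224 309.90276224142497 (array([313.54, 310.2 ]), array([26.1, 28.6]), array([0.6053, 0.2608, 0.05  ]))
260 None; 265 None; 270 (np.int64(307), np.int64(319)); 275 (np.int64(300), np.int64(326)); 280 (np.int64(298), np.int64(329)); 285 (np.int64(297), np.int64(330)); 290 (np.int64(297), np.int64(330)); 295 (np.int64(296), np.int64(331)); 300 (np.int64(296), np.int64(344)); 305 (np.int64(295), np.int64(344)); 310 (np.int64(295), np.int64(344)); 315 (np.int64(295), np.int64(344)); 320 (np.int64(298), np.int64(344)); 325 (np.int64(304), np.int64(344)); 330 (np.int64(342), np.int64(344)); 335 (np.int64(342), np.int64(344));
```

Run:
```python
from h import *
s=snap("wrist"); o=get_obs(); p=o["position"]; y=o["tool_rot"][2]; w=o["gripper_width"]; print(w,p)
tx=np.array([np.cos(y),np.sin(y),0]); ty=np.array([np.sin(y),-np.cos(y),0])
a=cv2.resize(s["image"][240:440,210:430,::-1],None,fx=3,fy=3,interpolation=cv2.INTER_CUBIC)
for sg in(-1,1):
    for dx in(-.0095,0,.0095):
        for dz in (0,.038):
            q=proj(s,p+sg*ty*w/2+tx*dx+[0,0,dz]); print(sg,dx,dz,q.round(1)); q=(q-[210,240])*3
            cv2.circle(a,tuple(int(t) for t in q),3,(0,0,255) if dz==0 else (255,0,0),-1)
cv2.imwrite("pics/f6.png",a)
t=snap("top")["image"];
```

```text
0.03180074003429069 [0.54527383 0.26574083 0.15119107]
-1 -0.0095 0 [277.4 308.9]
-1 -0.0095 0.038 [270.1 352.9]
-1 0 0 [276.9 290.3]
-1 0 0.038 [269.4 330.8]
-1 0.0095 0 [276.5 271.1]
-1 0.0095 0.038 [268.7 308.1]
1 -0.0095 0 [345.1 308.9]
1 -0.0095 0.038 [352.5 352.9]
1 0 0 [345.6 290.3]
1 0 0.038 [353.3 330.9]
1 0.0095 0 [346.1 271.1]
1 0.0095 0.038 [354.  308.1]
```

View pics/f6.png

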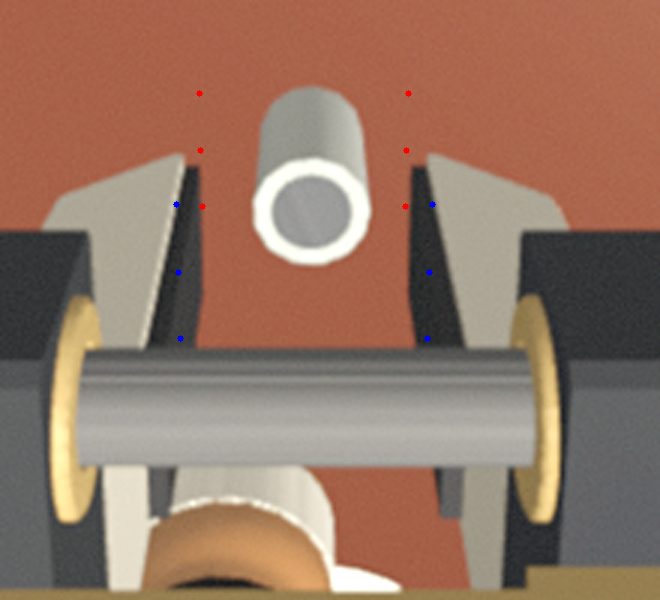

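The crop shows the finger tips spanning about v=296–337, but calibration predicts 271–309. So the wrist camera is out by about 12 mm along tool x relative to the fingers. I'll check the die positions in the two fixed cameras using the first pictures.

Run:
```python
from h import *
T=snap("top"); S=snap("side")
for n,s,L in(("top0",T,((212,224),(215,309))),("side0",S,((238,328),(332,359)))):
    im=cv2.imread(f"pics/{n}.png")
    for (u,v) in L:
        k=6; a=im[v-14:v+14,u-14:u+14].min(2); b=cv2.resize(a,None,fx=k,fy=k,interpolation=cv2.INTER_CUBIC)
        for th in(185,200,215):
            m=(b>th).astype(np.uint8); cs,h=cv2.findContours(m,cv2.RETR_CCOMP,1)
            ho=[c for c,q in zip(cs,h[0]) if q[3]>=0 and cv2.contourArea(c)>150] if h is not None else []
            if ho:
                e=cv2.fitEllipse(max(ho,key=cv2.contourArea)); p=(np.array(e[0])+.5)/k-.5+[u-14,v-14]
                print(n,th,p.round(2),np.round(np.array(e[1])/k,1),ray(s,*p,.05).round(4))
    for X in((.6052,.2609,.05),(.593,.262,.05)): print(n,proj(s,X))
```

```text
top0 185 [211.  223.3] [7.9 8.2] [0.6024 0.262  0.05  ]
top0 200 [211.   223.33] [8.3 8.6] [0.6023 0.2619 0.05  ]
top0 185 [213.55 308.57] [5.  5.1] [0.3925 0.2445 0.05  ]
top0 200 [213.54 308.57] [5.3 5.4] [0.3925 0.2446 0.05  ]
top0 [211.48308745 222.19724174]
top0 [210.77564513 227.00725618]
side0 [236.88637304 327.76281809]
side0 [241.56555879 330.25141741]
```

The fixed cameras put the thick die at (0.602,0.262), so the die estimate holds. It's the fingers that sit about 12.5 mm along tool −x from the reported TCP, which explains the squeeze-out. I'll aim with that offset.

```bash
python3 -c "
from h import *
go(.5916,.2628)"; python3 -m crank '{"translation":[[-0.0235,0,0],[-0.0225,0.002,0],[0,0,0.035],[0,0,0.035],[0,0,0.035],[0,0,0.025],[0,0,0],[0,0,0]],"spin":[0,0,0,0,0,0,0,0]}' 0.05; python3 -c "
from h import *
go(.5916,.2628)";  python3 -m crank '{"translation":[[0,0,0],[0,0,0],[0,0,0],[0,0,0]],"spin":[0,0,0,0]}' 0 25
```

```text
pos [0.5452 0.2658 0.1513] yaw 3.0318 tool dx,dy -0.0464 0.0021 
time_s: 9.55
position: [0.5911, 0.263, 0.0216]
tool_rot: [-3.142, -0.001, 3.032]
contact_force: [0.0, 0.0, -0.2]
gripper_width: 0.0501
gripper_force: 0.0
pos [0.5911 0.263  0.0216] yaw 3.032 tool dx,dy -0.0005 -0.0001 
time_s: 9.95
position: [0.5918, 0.2628, 0.0225]
tool_rot: [3.141, 0.001, 3.032]
contact_force: [-1.6, -1.8, 9.3]
gripper_width: 0.0228
gripper_force: 6.5
```

Run:
```python
from h import *
s=snap("wrist","w7.png"); o=get_obs(); p=o["position"]; print(p,o["gripper_width"],o["gripper_force"],o["contact_force"])
u,v=proj(s,(.604,.2614,.05)); print(u,v,proj(s,p))
for t in(200,225): 
    try: print(rim(s,u,v,45,thr=t))
    except Exception as e: print(e)
S=snap("side"); print(proj(S,(.604,.2614,.05)),proj(S,p))
a=s["image"][220:420,210:430,::-1]; b=S["image"][250:400,170:320,::-1]
f=lambda x,h:cv2.resize(x,(int(x.shape[1]*h/x.shape[0]),h),interpolation=cv2.INTER_CUBIC)
cv2.imwrite("pics/m7.png",np.hstack([f(a,360),f(b,360)]))
```

```text
[0.59215752 0.26295469 0.02308462] 0.01842598140925647 13.323924340038502 [-2.95033904 -1.66880018 16.46319725]
311.170157864992 344.98817140759206 [311.66911832 291.48156387]
max() iterable argument is empty
max() iterable argument is empty
[237.24075508 328.14428206] [243.07801737 338.5546324 ]
```

View pics/m7.png

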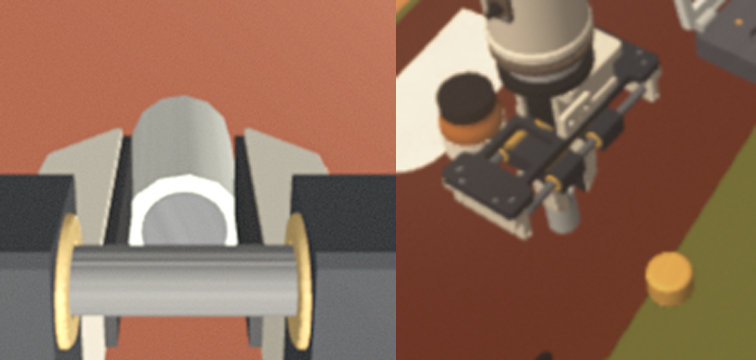

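The picture shows the fingertips pinching only the die's top edge, with the rim clipped by the pads and an upward force on the tool. So the offset is in height, not x: the real tips sit about 25 mm above the reported TCP, which fits f6 too. I'll open, back off and re-check the die.

```bash
python3 -m crank '{"translation":[[0,0,0],[0,0,0],[0,0,0],[0,0,-0.02],[0,0,-0.03],[0.02,0,-0.04],[0.02,0,-0.04],[0,0,0],[0,0,0],[0,0,0]],"spin":[0,0,0,0,0,0,0,0,0,0]}' 0.05
python3 - <<'E'
from h import *
s=snap("wrist"); o=get_obs(); p=o["position"]
u,v=proj(s,(.605,.26,.05)); print(u,v,rim(s,u,v,35)); go(.605,.261)
y=o["tool_rot"][2]; tx=np.array([np.cos(y),np.sin(y),0]); ty=np.array([np.sin(y),-np.cos(y),0]); w=o["gripper_width"]
for dx in(.0095,-.0095):
  for dz in(0,.015,.02,.025,.03): print(dx,dz,[proj(s,p+g*ty*w/2+tx*dx+[0,0,dz]).round(1) for g in(-1,1)])
g=s["image"].max(2); print(w)
for v in range(270,350,6): print(v,"".join("#" if x<75 else "." for x in g[v,220:400:2]))
E
```

```text
time_s: 11.05
position: [0.5513, 0.2663, 0.1506]
tool_rot: [-3.141, -0.001, 3.031]
contact_force: [-0.1, 0.0, -0.9]
gripper_width: 0.0499
gripper_force: 0.0
310.64281699977636 302.92470206049416 (array([311.84, 303.19]), array([26.9, 28.8]), array([0.6053, 0.2608, 0.05  ]))
pos [0.551  0.2662 0.15  ] yaw 3.0311 tool dx,dy -0.0542 0.0008 
0.0095 0 [array([256.4, 270.2]), array([365.2, 270.3])]
0.0095 0.015 [array([252.1, 282.9]), array([369.4, 283. ])]
0.0095 0.02 [array([250.6, 287.6]), array([371. , 287.7])]
0.0095 0.025 [array([248.9, 292.5]), array([372.6, 292.7])]
0.0095 0.03 [array([247.1, 297.8]), array([374.3, 297.9])]
-0.0095 0 [array([257.9, 307.9]), array([363.6, 308. ])]
-0.0095 0.015 [array([253.9, 323.1]), array([367.6, 323.2])]
-0.0095 0.02 [array([252.4, 328.7]), array([369.1, 328.8])]
-0.0095 0.025 [array([250.8, 334.6]), array([370.6, 334.7])]
-0.0095 0.03 [array([249.1, 340.8]), array([372.2, 340.9])]
0.04980630578497372
270 ..........................................................................................
276 ................................................
[... 482 characters left out ...]
.......................####........
312 .........######...............................................................#####.......
318 ........#######..............................................................#######......
324 .......########..............................................................########.....
330 ......#########..............................................................#########....
336 .....##########..............................................................##########...
342 ....##########................................................................###########.
348 ...###########................................................................############
```

Confirmed: the finger gap and row both match a 26 mm height offset and no x offset. The die is still at (0.605,0.261). I'll grasp at reported z of about -0.004.

```bash
python3 -m crank '{"translation":[[-0.027,0.0005,0],[-0.027,0.0005,0],[0,0,0.04],[0,0,0.04],[0,0,0.04],[0,0,0.034],[0,0,0],[0,0,0]],"spin":[0,0,0,0,0,0,0,0]}' 0.05; python3 -c "
from h import *
go(.6053,.2608)";  python3 -m crank '{"translation":[[0,0,0],[0,0,0],[0,0,0],[0,0,0],[0,0,0],[0,0,0]],"spin":[0,0,0,0,0,0]}' 0 30
```

```text
time_s: 11.9
position: [0.6042, 0.2616, -0.004]
tool_rot: [-3.14, -0.003, 3.032]
contact_force: [-0.1, -0.0, 1.0]
gripper_width: 0.0502
gripper_force: 0.0
pos [ 0.6042  0.2616 -0.004 ] yaw 3.0315 tool dx,dy -0.0012 -0.0007 
time_s: 12.5
position: [0.6065, 0.2621, -0.0008]
tool_rot: [3.141, 0.002, 3.031]
contact_force: [-0.0, -1.6, 6.9]
gripper_width: 0.0272
gripper_force: 29.8
```

```bash
python3 -m crank '{"translation":[[0,0,-0.02],[0,0,-0.03],[0,0,-0.03],[0,0,-0.03],[0,0,0],[0,0,0],[0,0,0]],"spin":[0,0,0,0,0,0,0]}'
python3 - <<'E'
from h import *
s=snap("wrist"); o=get_obs(); p=o["position"]; print(p,o["tool_rot"],o["gripper_width"],o["gripper_force"],o["contact_force"])
q=p+[0,0,.055]; u,v=proj(s,q); print(u,v)
cv2.imwrite("pics/w8.png",s["image"][220:440,180:460,::-1])
for t in(190,205,218,230):
    try: print(t,rim(s,u,v,45,z=q[2],thr=t))
    except Exception as e: print(t,e)
E
```

```text
time_s: 13.2
position: [0.6038, 0.2614, 0.1055]
tool_rot: [-3.14, -0.003, 3.032]
contact_force: [-0.7, -0.5, -2.5]
gripper_width: 0.0276
gripper_force: 29.8
[0.60362628 0.26145029 0.10522303] [-3.13973176 -0.0032058   3.03196743] 0.027263911013486974 29.78805810213089 [-0.20142004  0.58488397 -2.29917436]
310.9847329682246 354.3741088476301
190 max() iterable argument is empty
205 max() iterable argument is empty
218 max() iterable argument is empty
230 max() iterable argument is empty
```

The thick die is held (27 mm opening, 30 N grip, about 2 N weight). I'll go high over the jig to measure it with the wrist camera.

```bash
python3 -m crank '{"translation":[[0,0,-0.05],[0,0,-0.05],[0,-0.03,-0.05],[0.006,-0.042,0],[0.006,-0.042,0],[0.007,-0.043,0],[0.007,-0.043,0],[0.008,-0.043,0],[0.008,-0.043,0],[0,0,0],[0,0,0],[0,0,0]],"spin":[0,0,0,0,0,0,0,0,0,0,0,0]}'
python3 - <<'E'
from h import *
s=snap("wrist","w9.png"); o=get_obs(); p=o["position"]; print(p,o["tool_rot"],o["gripper_width"])
for X in((.444,-.0215,.03),(.5609,-.0044,.03),(.5543,-.0622,.03)): print(proj(s,X).round(1))
E
```

```text
time_s: 14.45
position: [0.5323, -0.0119, 0.2494]
tool_rot: [3.141, -0.002, 3.033]
contact_force: [-0.4, 0.8, -1.6]
gripper_width: 0.0268
gripper_force: 29.8
[ 0.53249926 -0.01153354  0.24956646] [ 3.14081010e+00 -1.22860887e-03  3.03412944e+00] 0.02797098573399486
[289.5 100.6]
[321.8 225. ]
[261.6 224.6]
```

View pics/w9.png

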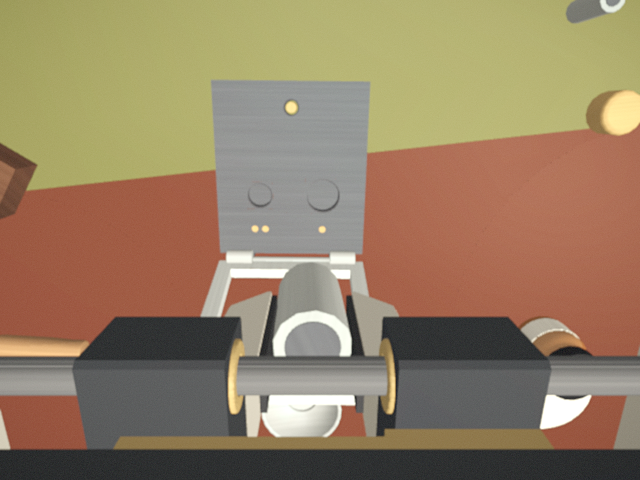

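The wrist view shows the base quad at corners (212,82), (369,82), (362,253), (218,253). The ejector is at (291,107), the wide pocket at (322,195) with one dot at (321,229), and the narrow pocket at (260,194). The tool is square to the jig and the die is held well.

```bash
cat >> h.py <<'E'
def jig(s,roi=(200,70,385,245)):
    """jig pose from base side edges and near edge (z=.03), rays from wrist picture; needs base upright in the image"""
    x0,y0,x1,y1=roi; hs=cv2.cvtColor(s["image"],cv2.COLOR_RGB2HSV)[y0:y1,x0:x1]
    m=(hs[...,1]<50).astype(np.uint8); m=cv2.morphologyEx(m,cv2.MORPH_CLOSE,np.ones((25,25)))
    n,l,st,c=cv2.connectedComponentsWithStats(m); i=1+np.argmax(st[1:,4]); m=l==i
    rows=np.where(m.sum(1)>60)[0]; rows=rows[6:-6]
    L=np.array([ray(s,x0+np.where(m[r])[0].min()-.5,y0+r,.03) for r in rows]); R=np.array([ray(s,x0+np.where(m[r])[0].max()+.5,y0+r,.03) for r in rows])
    cx,_,w,_=st[i][:4]; cols=range(cx+12,cx+w-12)
    N=np.array([ray(s,x0+q,y0+np.where(m[:,q])[0].min()-.5,.03) for q in cols])
    fl=lambda P,a,b:np.polyfit(P[:,a],P[:,b],1)
    kl,kr,kn=fl(L,0,1),fl(R,0,1),fl(N,1,0)
    yaw=np.mean([np.arctan(kl[0]),np.arctan(kr[0]),-np.arctan(kn[0])])
    ex,ey=np.array([np.cos(yaw),np.sin(yaw)]),np.array([-np.sin(yaw),np.cos(yaw)])
    a=(L[:,:2]@ey).mean(); b=(R[:,:2]@ey).mean(); c0=(N[:,:2]@ex).mean()
    C=ex*(c0+.08)+ey*(a+b)/2
    print("yaws",np.arctan(kl[0]).round(4),np.arctan(kr[0]).round(4),-np.arctan(kn[0]).round(4),"width",abs(a-b).round(4),"C",C.round(4))
    return C,yaw,lambda x,y:C+ex*x+ey*y
def brass(s,u,v,z,win=9):
    a=cv2.cvtColor(s["image"],cv2.COLOR_RGB2HSV); y0,x0=int(v)-win,int(u)-win; a=a[y0:y0+2*win,x0:x0+2*win]
    m=((a[...,1]>90)).astype(np.uint8); n,l,st,c=cv2.connectedComponentsWithStats(m); i=1+np.argmax(st[1:,4]); p=c[i]+[x0,y0]
    return p.round(2),st[i][2:],ray(s,*p,z).round(4)
E
python3 - <<'E'
from h import *
s=snap("wrist"); C,yaw,J=jig(s)
print("hole",J(-.0575,0).round(4),"wide",J(.0225,.03).round(4),"narrow",J(.0225,-.03).round(4))
print(brass(s,291,107,.02),brass(s,321,229,.03))
g=cv2.cvtColor(s["image"],cv2.COLOR_RGB2GRAY); r=cv2.resize(g[165:220,235:350],None,fx=4,fy=4,interpolation=cv2.INTER_CUBIC)
h=cv2.HoughCircles(r,cv2.HOUGH_GRADIENT,1,100,param1=60,param2=18,minRadius=35,maxRadius=80)
if h is not None:
    for x,y,R in h[0][:4]: p=((x+.5)/4-.5+235,(y+.5)/4-.5+165); print(p,R/4,ray(s,*p,.03).round(4))
go(*J(.0225,.03),yaw+np.pi)
# held die: outer width at its body just above fingers (centre column)
b=s["image"].min(2);
E
```

```text
yaws -0.0416 -0.1186 -0.1062 width 0.1424 C [ 0.498  -0.0283]
hole [ 0.4407 -0.0232] wide [ 5.231e-01 -4.000e-04] narrow [ 0.5178 -0.0602]
(array([290.63, 106.87]), array([ 12,  13, 106], dtype=int32), array([ 0.4496, -0.0213,  0.02  ])) (array([321.36, 228.44]), array([ 6,  6, 25], dtype=int32), array([ 0.5646, -0.0047,  0.03  ]))
(np.float32(321.75), np.float32(193.5)) 15.475 [ 0.5305 -0.0009  0.03  ]
(np.float32(260.5), np.float32(195.0)) 11.425 [ 0.5257 -0.0588  0.03  ]
pos [ 0.5326 -0.0114  0.2497] yaw 3.0345 tool dx,dy 0.0106 0.0099 spin deg -1.05 after spin dx,dy 0.0104 0.0101
```

Run:
```python
from h import *
from scipy.optimize import least_squares
s=snap("wrist"); im=s["image"].astype(int)
sat=(im.max(2)-im.min(2))
# saturation profile edges: first/last strong change from the inside
def edge(pts):  # sub-pixel place where sat crosses 28, going outwards
    v=[sat[y,x] for x,y in pts]
    for i in range(len(v)-3):
        if v[i]<28<=v[i+1] and v[i+2]>28 and v[i+3]>28: return i+(28-v[i])/(v[i+1]-v[i])
obs=[]
for y in range(92,236,3):
    e=edge([(x,y) for x in range(240,195,-1)]); e and obs.append((240-e,y,"R"))
    e=edge([(x,y) for x in range(342,390)]); e and obs.append((342+e,y,"L"))
for x in list(range(222,278,3))+list(range(304,360,3)):
    e=edge([(x,y) for y in range(98,62,-1)]); e and obs.append((x,98-e,"N"))
P={k:np.array([ray(s,u,v,.03)[:2] for u,v,q in obs if q==k]) for k in "RLN"}
# ellipse of pocket rims & brass dots as further points
def res(q,parts=False):
    C=q[:2]; ex=np.array([np.cos(q[2]),np.sin(q[2])]); ey=np.array([-ex[1],ex[0]])
    r=[(P["L"]-C)@ey-.07,(P["R"]-C)@ey+.07,(P["N"]-C)@ex+.08]
    return r if parts else np.concatenate(r)
f=least_squares(res,[.506,-.0275,-.109],loss="soft_l1",f_scale=.0007); q=f.x; print(q.round(4),[(len(r),np.median(r).round(4),r.std().round(4)) for r in res(q,True)])
ex=np.array([np.cos(q[2]),np.sin(q[2])]); ey=np.array([-ex[1],ex[0]])
W=q[:2]+.0225*ex+.03*ey; N=q[:2]+.0225*ex-.03*ey; H=q[:2]-.0575*ex; print("W",W,"N",N,"H",H, "hole px",proj(s,[*H,.02]),"W px",proj(s,[*W,.03]),"N px",proj(s,[*N,.03]))
# pocket rim: dark annulus pixels
g=cv2.cvtColor(s["image"],cv2.COLOR_RGB2GRAY)
for y in range(178,214,2): print(y,g[y,303:343:2].tolist())
go(*W,q[2]+np.pi)
```

```text
[ 0.5067 -0.0282 -0.1177] [(48, np.float64(-0.0002), np.float64(0.0001)), (48, np.float64(0.0002), np.float64(0.0001)), (38, np.float64(0.0), np.float64(0.0001))]
W [ 0.53261082 -0.00104213] N [ 0.52556644 -0.06062717] H [ 0.44964191 -0.02144214] hole px [290.39311445 106.78257544] W px [321.78217018 195.53739929] N px [258.48076394 194.82194547]
178 [146, 148, 149, 149, 151, 149, 151, 151, 150, 145, 148, 149, 149, 152, 151, 150, 150, 150, 148, 152]
180 [148, 146, 149, 147, 149, 149, 144, 145, 145, 149, 145, 146, 141, 138, 145, 149, 147, 146, 149, 149]
182 [149, 150, 151, 149, 147, 144, 150, 150, 150, 150, 151, 151, 151, 146, 135, 142, 154, 154, 154, 152]
184 [150, 152, 153, 151, 148, 151, 149, 148, 148, 151, 152, 152, 152, 155, 149, 139, 143, 151, 153, 152]
186 [152, 152, 151, 151, 150, 148, 149, 147, 149, 149, 149, 148, 152, 150, 150, 153, 133, 148, 153, 154]
188 [149, 149, 152, 153, 152, 150, 150, 154, 152, 151, 155, 152, 154, 151, 152, 153, 151, 135, 155, 152]
190 [152, 149, 153, 152, 153, 152, 153, 153, 150, 154, 150, 155, 156, 154, 154, 152, 153, 132, 149, 151]
192 [150, 151, 1
[... 542 characters left out ...]
, 154, 152, 156, 156, 156, 154, 153, 157, 156, 154, 101, 127, 155, 153]
204 [149, 148, 148, 120, 142, 152, 152, 154, 150, 151, 153, 154, 152, 155, 151, 111, 97, 150, 153, 153]
206 [149, 151, 152, 142, 112, 131, 150, 153, 152, 154, 155, 153, 152, 144, 100, 93, 138, 149, 149, 149]
208 [147, 151, 150, 151, 141, 112, 103, 124, 135, 140, 140, 129, 106, 87, 108, 136, 150, 152, 149, 149]
210 [151, 151, 150, 150, 153, 149, 133, 110, 94, 88, 87, 93, 107, 126, 148, 152, 156, 152, 153, 154]
212 [148, 146, 149, 149, 150, 149, 152, 146, 147, 140, 144, 143, 147, 149, 151, 149, 150, 151, 151, 153]
pos [ 0.5326 -0.0116  0.2498] yaw 3.0345 tool dx,dy 0.0012 0.0104 spin deg 0.61 after spin dx,dy 0.0013 0.0104
```

The jig fit is very good (residual 0.1 mm, and the hole matches its brass spot): C=(0.5067,-0.0282), yaw -0.1177. Next I'll measure where the die sits in the hand.

```bash
cat >> h.py <<'E'
def held(s,p,yaw,r,vb,vt,uc,h=.05):
    """x offset (along tool -x, away from robot) and bottom z of a held upright cylinder from the near bottom / near top edge rows"""
    from scipy.optimize import least_squares
    f=np.array([-np.cos(yaw),-np.sin(yaw),0]); l=np.array([-np.sin(yaw),np.cos(yaw),0])
    def res(q):
        B=np.array([p[0],p[1],0])+f*(q[0]-r)+l*q[2]*1+[0,0,q[1]]
        return [proj(s,B)[1]-vb,proj(s,B+[0,0,h])[1]-vt,proj(s,B)[0]-uc]
    return least_squares(res,[0,p[2],0],x_scale=.001).x
E
python3 - <<'E'
from h import *
s=snap("wrist"); g=s["image"].min(2).astype(int); sat=s["image"].max(2).astype(int)-g
for c in(304,310,316): print(c,[(v,g[v,c],sat[v,c]) for v in range(254,272,1)]); print([(v,g[v,c]) for v in range(296,352,2)])
for v in(285,295,305): print(v,[(u,g[v,u],sat[v,u]) for u in list(range(268,290,2))+list(range(332,352,2))])
E
```

```text
304 [(254, np.int64(71), np.int64(94)), (255, np.int64(76), np.int64(87)), (256, np.int64(122), np.int64(38)), (257, np.int64(177), np.int64(13)), (258, np.int64(207), np.int64(13)), (259, np.int64(225), np.int64(12)), (260, np.int64(224), np.int64(10)), (261, np.int64(200), np.int64(10)), (262, np.int64(168), np.int64(11)), (263, np.int64(146), np.int64(11)), (264, np.int64(136), np.int64(10)), (265, np.int64(136), np.int64(9)), (266, np.int64(133), np.int64(10)), (267, np.int64(134), np.int64(9)), (268, np.int64(135), np.int64(9)), (269, np.int64(137), np.int64(9)), (270, np.int64(139), np.int64(8)), (271, np.int64(133), np.int64(10))]
[(296, np.int64(136)), (298, np.int64(136)), (300, np.int64(136)), (302, np.int64(135)), (304, np.int64(132)), (306, np.int64(132)), (308, np.int64(133)), (310, np.int64(128)), (312, np.int64(205)), (314, np.int64(242)), (316, np.int64(241)), (318, np.int64(240)), (320, np.int64(243)), (322, np.int64(205)), (324, np.int64(144)), (326, np.int64(149)), (328, np.int64(151)), (330, np.int64(151)), (332, np.int64(151)), (334, np.int64(152)), (336, np.int6
[... 4237 characters left out ...]
, np.int64(74), np.int64(18)), (272, np.int64(40), np.int64(4)), (274, np.int64(49), np.int64(2)), (276, np.int64(70), np.int64(1)), (278, np.int64(130), np.int64(9)), (280, np.int64(133), np.int64(9)), (282, np.int64(137), np.int64(10)), (284, np.int64(137), np.int64(10)), (286, np.int64(139), np.int64(9)), (288, np.int64(134), np.int64(10)), (332, np.int64(158), np.int64(12)), (334, np.int64(162), np.int64(12)), (336, np.int64(169), np.int64(10)), (338, np.int64(171), np.int64(12)), (340, np.int64(176), np.int64(11)), (342, np.int64(176), np.int64(13)), (344, np.int64(102), np.int64(68)), (346, np.int64(48), np.int64(45)), (348, np.int64(40), np.int64(2)), (350, np.int64(45), np.int64(3))]
```

Run:
```python
from h import *
s=snap("wrist"); o=get_obs(); p=o["position"]; y=o["tool_rot"][2]
for vb,vt,uc in((262,310.3,308),(261.5,310.3,309)):
    q=held(s,p,y,.014,vb,vt,uc); print("fwd off, bottom z - tcp z, left off:",q[0].round(4),(q[1]-p[2]).round(4),q[2].round(4))
print(o["gripper_width"])
```

```text
fwd off, bottom z - tcp z, left off: 0.0017 -0.0046 0.0012
fwd off, bottom z - tcp z, left off: 0.0008 -0.0027 0.0008
0.027956043479997108
```

```bash
python3 -m crank '{"translation":[[0.0025,0.0114,0],[0,0,0.04],[0,0,0.045],[0,0,0.045],[0,0,0.04],[0,0,0.03],[0,0,0],[0,0,0],[0,0,0]],"spin":[0.6,0,0,0,0,0,0,0,0]}'; python3 -c "
from h import *
go(.5314,0.,-.1177+np.pi)"
```

```text
time_s: 15.6
position: [0.5333, -0.0012, 0.0522]
tool_rot: [3.141, 0.003, 3.022]
contact_force: [0.2, 0.4, -2.6]
gripper_width: 0.0276
gripper_force: 29.8
pos [ 0.5333 -0.0012  0.0522] yaw 3.0218 tool dx,dy 0.0021 0.001 spin deg -0.12 after spin dx,dy 0.0021 0.001
```

```bash
python3 -m crank '{"translation":[[0.001,0.0005,0.006],[0,0,0.004],[0,0,0],[0,0,0]],"spin":[0,0,0,0]}'; python3 -c "
from h import *
for i in range(3):
  go(.5314,0.,-.1177+np.pi); snap('side')
"
```

```text
time_s: 16.0
position: [0.5304, -0.001, 0.0405]
tool_rot: [-3.142, 0.0, 3.021]
contact_force: [-0.6, 0.7, -3.3]
gripper_width: 0.0278
gripper_force: 29.8
pos [ 0.5304 -0.001   0.0405] yaw 3.0213 tool dx,dy -0.0008 0.0012 spin deg -0.15 after spin dx,dy -0.0008 0.0011
pos [ 0.5305 -0.001   0.0405] yaw 3.0213 tool dx,dy -0.0007 0.0011 spin deg -0.15 after spin dx,dy -0.0008 0.0011
pos [ 0.5306 -0.001   0.0405] yaw 3.0214 tool dx,dy -0.0007 0.0011 spin deg -0.14 after spin dx,dy -0.0007 0.0011
```

```bash
python3 -m crank '{"translation":[[-0.0006,0.001,0.003],[0,0,0.003],[0,0,0.003],[0,0,0],[0,0,0]],"spin":[0,0,0,0,0]}'; python3 -m crank '{"translation":[[0,0,0.003],[0,0,0.003],[0,0,0]],"spin":[0,0,0]}'; python3 -c "
from h import *
go(.5314,0.,-.1177+np.pi)"
```

```text
time_s: 16.65
position: [0.5309, -0.0, 0.031]
tool_rot: [-3.142, -0.001, 3.021]
contact_force: [-1.0, 0.1, -2.1]
gripper_width: 0.0275
gripper_force: 29.8
time_s: 16.95
position: [0.5317, -0.0001, 0.0251]
tool_rot: [3.141, 0.001, 3.021]
contact_force: [2.2, 0.0, -3.2]
gripper_width: 0.0276
gripper_force: 29.8
pos [ 5.317e-01 -1.000e-04  2.510e-02] yaw 3.0214 tool dx,dy 0.0003 0.0001 spin deg -0.14 after spin dx,dy 0.0003 0.0001
```

```bash
python3 -m crank '{"translation":[[0,0,0.0015],[0,0,0.0015],[0,0,0]],"spin":[0,0,0]}';python3 -m crank '{"translation":[[0,0,0.0015],[0,0,0.0015],[0,0,0]],"spin":[0,0,0]}'
```

```text
time_s: 17.25
position: [0.5318, -0.0001, 0.0224]
tool_rot: [3.141, 0.001, 3.021]
contact_force: [2.4, -0.2, -2.4]
gripper_width: 0.0277
gripper_force: 29.8
time_s: 17.55
position: [0.5318, -0.0001, 0.0194]
tool_rot: [3.141, 0.001, 3.021]
contact_force: [3.8, -0.4, -1.1]
gripper_width: 0.0276
gripper_force: 29.8
```

```bash
python3 -m crank '{"translation":[[0.0005,0,0.0015],[0,0,0.0015],[0,0,0]],"spin":[0,0,0]}';python3 -m crank '{"translation":[[0,0,0.0015],[0,0,0]],"spin":[0,0]}'
```

```text
time_s: 17.85
position: [0.5323, -0.0008, 0.0185]
tool_rot: [-3.141, 0.003, 3.021]
contact_force: [-0.2, -2.9, 16.8]
gripper_width: 0.0272
gripper_force: 30.0
time_s: 18.05
position: [0.5324, -0.0011, 0.0183]
tool_rot: [-3.14, 0.003, 3.02]
contact_force: [-4.5, -2.5, 29.0]
gripper_width: 0.0272
gripper_force: 30.0
```

The floor is reached (29 N at z 0.0183). I'll relieve the pressure, release and lift.

```bash
python3 -m crank '{"translation":[[0,0,-0.002],[0,0,0],[0,0,0],[0,0,0],[0,0,0]],"spin":[0,0,0,0,0]}' 0.048; python3 -m crank '{"translation":[[0,0,-0.01],[0,0,-0.03],[0,0,-0.05],[0,0,-0.05],[0,0,-0.05],[0,0,-0.04],[0,0,0],[0,0,0],[0,0,0]],"spin":[0,0,0,0,0,0,0,0,0]}'
python3 - <<'E'
from h import *
s=snap("wrist"); o=get_obs(); print(o["position"],o["gripper_width"])
for z in(.07,.08):
    u,v=proj(s,(.5326,-.001,z)); print(z,u,v,end=" ")
    try: print(rim(s,u,v,40,z=z))
    except Exception as e: print(e)
go(.3953,.2433)
E
```

```text
time_s: 18.55
position: [0.5299, 0.0001, 0.0162]
tool_rot: [-3.142, -0.002, 3.022]
contact_force: [0.2, 0.3, -0.0]
gripper_width: 0.048
gripper_force: 0.0
time_s: 19.45
position: [0.5295, -0.0001, 0.2458]
tool_rot: [-3.141, -0.002, 3.021]
contact_force: [-0.6, 0.2, 0.3]
gripper_width: 0.0483
gripper_force: 0.0
[ 5.29293772e-01 -6.98363802e-05  2.45284181e-01] 0.04758675293510554
0.07 310.45798829983977 210.69166811855874 (array([310.31, 209.07]), array([24.4, 24.9]), array([ 0.5312, -0.001 ,  0.07  ]))
0.08 310.44335742257584 213.4229494253737 (array([310.31, 209.07]), array([24.4, 24.9]), array([ 0.5289, -0.0007,  0.08  ]))
pos [ 5.293e-01 -1.000e-04  2.453e-01] yaw 3.0214 tool dx,dy 0.1622 0.2256
```

The thick die is seated in its pocket (rim at (0.531,-0.001) for height 0.07). Now the thin die.

```bash
python3 -m crank '{"translation":[[0.0232,0.0322,0],[0.0232,0.0322,0],[0.0232,0.0322,0],[0.0232,0.0322,0],[0.0232,0.0322,0],[0.0231,0.0323,0],[0.0231,0.0323,0],[0,0,0],[0,0,0],[0,0,0]],"spin":[0,0,0,0,0,0,0,0,0,0]}'
python3 - <<'E'
from h import *
s=snap("wrist")
u,v=proj(s,(.3953,.2433,.05)); r=rim(s,u,v,30); print(u,v,r); go(*r[2][:2],-.1177+np.pi)
E
```

```text
time_s: 20.5
position: [0.3967, 0.2421, 0.2458]
tool_rot: [-3.14, -0.002, 3.02]
contact_force: [0.8, -0.2, 0.5]
gripper_width: 0.0482
gripper_force: 0.0Traceback (most recent call last):
  File "<stdin>", line 3, in <module>
  File "h.py", line 27, in rim
    c=max(hol,key=cv2.contourArea); e=cv2.fitEllipse(c); p=np.array(e[0])+[x0,y0]
ValueError: max() iterable argument is empty
```

Run:
```python
from h import *
s=snap("wrist")
u,v=proj(s,(.3953,.2433,.05)); print(u,v)
for t in(170,185,200,210): 
  for w in (30,45):
    try: r=rim(s,u,v,w,thr=t); print(t,w,r); go(*r[2][:2],-.1177+np.pi)
    except Exception as e: print(t,w,"none")
g=s["image"].min(2)
for y in range(int(v)-22,int(v)+24,3): print(y,g[y,int(u)-24:int(u)+24:3].tolist())
```

```text
312.6219906917515 199.91698803178764
170 30 (array([312.9 , 200.05]), array([13.3, 13.5]), array([0.3954, 0.2435, 0.05  ]))
pos [0.3971 0.2419 0.2462] yaw 3.0188 tool dx,dy 0.0019 0.0014 spin deg -0.29 after spin dx,dy 0.0019 0.0014
170 45 (array([312.9 , 200.05]), array([13.3, 13.5]), array([0.3954, 0.2435, 0.05  ]))
pos [0.3971 0.2419 0.2462] yaw 3.0188 tool dx,dy 0.0019 0.0014 spin deg -0.29 after spin dx,dy 0.0019 0.0014
185 30 (array([312.93, 200.  ]), array([14. , 14.3]), array([0.3954, 0.2436, 0.05  ]))
pos [0.3971 0.2419 0.2462] yaw 3.0188 tool dx,dy 0.0019 0.0015 spin deg -0.29 after spin dx,dy 0.0019 0.0015
185 45 (array([312.93, 200.  ]), array([14. , 14.3]), array([0.3954, 0.2436, 0.05  ]))
pos [0.3971 0.2419 0.2462] yaw 3.0188 tool dx,dy 0.0019 0.0015 spin deg -0.29 after spin dx,dy 0.0019 0.0015
200 30 (array([312.99, 199.89]), array([14.4, 14.8]), array([0.3953, 0.2436, 0.05  ]))
pos [0.3971 0.2419 0.2462] yaw 3.0188 tool dx,dy 0.002 0.0014 spin deg -0.29 after spin dx,dy 0.002 0.0014
200 45 (array([312.99, 199.89]), array([14.4, 14.8]), array([0.3953, 0.2436, 0.05  ])
[... 978 characters left out ...]
22, 179, 127, 140, 205, 221, 124, 95, 94, 96]
198 [93, 96, 96, 94, 93, 220, 210, 124, 132, 130, 144, 219, 166, 94, 98, 96]
201 [97, 95, 91, 90, 89, 217, 206, 129, 131, 130, 132, 219, 159, 94, 95, 95]
204 [94, 96, 93, 93, 93, 199, 218, 142, 129, 126, 187, 220, 125, 93, 94, 94]
207 [93, 94, 94, 95, 96, 99, 216, 216, 205, 212, 219, 184, 91, 95, 96, 98]
210 [96, 91, 93, 94, 94, 94, 97, 191, 206, 202, 141, 88, 94, 95, 95, 97]
213 [94, 92, 94, 94, 96, 96, 96, 91, 90, 94, 93, 92, 95, 95, 93, 94]
216 [92, 95, 94, 96, 95, 95, 95, 95, 93, 96, 93, 94, 91, 93, 92, 96]
219 [89, 93, 95, 91, 92, 94, 92, 92, 97, 92, 92, 96, 93, 95, 90, 93]
222 [93, 91, 91, 94, 91, 99, 90, 91, 94, 94, 91, 97, 95, 97, 95, 95]
```

```bash
python3 -m crank '{"translation":[[0.0019,0.0014,0.03],[0,0,0.045],[0,0,0.045],[0,0,0.045],[0,0,0.045],[0,0,0.039],[0,0,0],[0,0,0]],"spin":[0,0,0,0,0,0,0,0]}' 0.04; python3 -c "
from h import *
go(.3954,.2435)";  python3 -m crank '{"translation":[[0,0,0],[0,0,0],[0,0,0],[0,0,0],[0,0,0],[0,0,0]],"spin":[0,0,0,0,0,0]}' 0 30
```

```text
time_s: 21.4
position: [0.3947, 0.2443, -0.0023]
tool_rot: [-3.14, -0.002, 3.02]
contact_force: [0.3, -0.4, 0.5]
gripper_width: 0.0404
gripper_force: 0.0
pos [ 0.3947  0.2443 -0.0023] yaw 3.0203 tool dx,dy -0.0007 -0.0007 
time_s: 22.0
position: [0.3965, 0.2455, -0.0006]
tool_rot: [3.14, 0.003, 3.021]
contact_force: [-0.7, -1.1, 9.1]
gripper_width: 0.0193
gripper_force: 29.8
```

```bash
python3 -m crank '{"translation":[[0,0,-0.02],[0,0,-0.045],[0,0,-0.045],[0,0,-0.045],[0,0,-0.045],[0,0,-0.045]],"spin":[0,0,0,0,0,0]}'; python3 -m crank '{"translation":[[-0.0207,-0.0359,0],[-0.0207,-0.0359,0],[-0.0207,-0.0359,0],[-0.0207,-0.0359,0],[-0.0207,-0.0359,0],[-0.0207,-0.0359,0],[-0.0207,-0.0359,0],[-0.0207,-0.0359,0],[0,0,0],[0,0,0],[0,0,0],[0,0,0]],"spin":[0,0,0,0,0,0,0,0,0,0,0,0]}'
python3 - <<'E'
from h import *
s=snap("wrist"); o=get_obs(); p=o["position"]; print(p,o["tool_rot"],o["gripper_width"])
go(.5256,-.0606,np.pi-.1177)
g=s["image"].min(2).astype(int); sat=s["image"].max(2).astype(int)-g
for c in(306,310,314): print(c,[(v,g[v,c],sat[v,c]) for v in range(240,276,2)]); print([(v,g[v,c]) for v in range(290,332,2)])
for v in(275,285,295): print(v,[(u,g[v,u],sat[v,u]) for u in list(range(270,350,4))])
E
```

```text
time_s: 22.6
position: [0.3944, 0.2448, 0.2452]
tool_rot: [3.141, 0.001, 3.022]
contact_force: [1.8, -0.1, -2.0]
gripper_width: 0.0193
gripper_force: 29.7
time_s: 23.8
position: [0.5245, -0.0583, 0.243]
tool_rot: [3.141, 0.0, 3.024]
contact_force: [0.9, 1.0, -1.3]
gripper_width: 0.0196
gripper_force: 29.7
[ 0.524592   -0.05843982  0.2429684 ] [3.14129378e+00 6.12937755e-05 3.02386966e+00] 0.01933685454288371
pos [ 0.5246 -0.0584  0.243 ] yaw 3.0239 tool dx,dy -0.0013 -0.002 spin deg -0.0 after spin dx,dy -0.0013 -0.002
306 [(240, np.int64(149), np.int64(1)), (242, np.int64(152), np.int64(1)), (244, np.int64(152), np.int64(2)), (246, np.int64(150), np.int64(1)), (248, np.int64(151), np.int64(1)), (250, np.int64(151), np.int64(2)), (252, np.int64(149), np.int64(3)), (254, np.int64(147), np.int64(1)), (256, np.int64(145), np.int64(4)), (258, np.int64(86), np.int64(78)), (260, np.int64(92), np.int64(67)), (262, np.int64(191), np.int64(13)), (264, np.int64(233), np.int64(11)), (266, np.int64(192), np.int64(11)), (268, np.int64(179), np.int64(13)), (270, np.int64(159), np.int64(9)), (272, 
[... 4173 characters left out ...]
.int64(153), np.int64(20)), (274, np.int64(145), np.int64(23)), (278, np.int64(146), np.int64(22)), (282, np.int64(97), np.int64(35)), (286, np.int64(64), np.int64(43)), (290, np.int64(131), np.int64(9)), (294, np.int64(133), np.int64(9)), (298, np.int64(135), np.int64(8)), (302, np.int64(135), np.int64(8)), (306, np.int64(132), np.int64(10)), (310, np.int64(132), np.int64(9)), (314, np.int64(137), np.int64(9)), (318, np.int64(142), np.int64(9)), (322, np.int64(153), np.int64(10)), (326, np.int64(158), np.int64(13)), (330, np.int64(177), np.int64(10)), (334, np.int64(67), np.int64(99)), (338, np.int64(56), np.int64(50)), (342, np.int64(133), np.int64(21)), (346, np.int64(149), np.int64(20))]
```

Run:
```python
from h import *
s=snap("wrist"); o=get_obs(); p=o["position"]; y=o["tool_rot"][2]
q=held(s,p,y,.010,270.3,320.6,309); print(q[0].round(4),(q[1]-p[2]).round(4),q[2].round(4))
f=np.array([-np.cos(y),-np.sin(y)]); l=np.array([-np.sin(y),np.cos(y)])
T=np.array([.5256,-.0606])-q[0]*f-q[2]*l; print(T); go(*T,np.pi-.1177)
u,v=proj(s,(.5326,-.001,.07)); print("thick still",rim(s,u,v,30,z=.07))
```

```text
0.002 -0.0053 0.0009
[ 0.52367243 -0.05951255]
pos [ 0.5247 -0.0586  0.243 ] yaw 3.0236 tool dx,dy 0.0009 -0.001 spin deg -0.01 after spin dx,dy 0.0009 -0.001
thick still (array([379.43, 206.98]), array([24.1, 25.1]), array([ 0.5311, -0.0009,  0.07  ]))
```

```bash
python3 -m crank '{"translation":[[0,-0.001,0],[0,0,0.035],[0,0,0.045],[0,0,0.045],[0,0,0.04],[0,0,0.03],[0,0,0],[0,0,0],[0,0,0]],"spin":[0,0,0,0,0,0,0,0,0]}'; python3 -c "
from h import *
go(.5246,-.0596,-.1177+np.pi)"
```

```text
time_s: 24.8
position: [0.5267, -0.061, 0.0497]
tool_rot: [3.142, 0.003, 3.022]
contact_force: [-0.5, 0.0, -1.6]
gripper_width: 0.0191
gripper_force: 29.7
pos [ 0.5267 -0.061   0.0497] yaw 3.0216 tool dx,dy 0.0022 0.0011 spin deg -0.13 after spin dx,dy 0.0022 0.0011
```

```bash
python3 -m crank '{"translation":[[0.0012,0.0011,0.005],[0,0,0.004],[0,0,0],[0,0,0]],"spin":[0,0,0,0]}'; python3 -c "
from h import *
go(.5246,-.0596,-.1177+np.pi)
"
```

```text
time_s: 25.2
position: [0.5238, -0.0598, 0.039]
tool_rot: [-3.142, 0.0, 3.021]
contact_force: [-0.2, -0.0, -0.8]
gripper_width: 0.0193
gripper_force: 29.7
pos [ 0.5238 -0.0598  0.039 ] yaw 3.0214 tool dx,dy -0.0008 0.0003 spin deg -0.14 after spin dx,dy -0.0008 0.0003
```

```bash
python3 -m crank '{"translation":[[-0.0008,0.0003,0.003],[0,0,0.003],[0,0,0.003],[0,0,0],[0,0,0]],"spin":[0,0,0,0,0]}'; python3 -m crank '{"translation":[[0,0,0.002],[0,0,0.002],[0,0,0]],"spin":[0,0,0]}'
```

```text
time_s: 25.7
position: [0.5244, -0.0595, 0.0296]
tool_rot: [3.142, -0.0, 3.021]
contact_force: [-0.3, -0.5, -0.6]
gripper_width: 0.0192
gripper_force: 29.7
time_s: 26.0
position: [0.5249, -0.0595, 0.0257]
tool_rot: [3.141, 0.001, 3.021]
contact_force: [0.4, -0.1, -1.6]
gripper_width: 0.0189
gripper_force: 29.7
```

```bash
python3 -m crank '{"translation":[[0,0,0.002],[0,0,0.002],[0,0,0]],"spin":[0,0,0]}'; python3 -m crank '{"translation":[[0,0,0.0015],[0,0,0.0015],[0,0,0]],"spin":[0,0,0]}'
```

```text
time_s: 26.3
position: [0.5248, -0.0595, 0.0216]
tool_rot: [3.142, 0.0, 3.021]
contact_force: [1.8, -0.6, -1.2]
gripper_width: 0.0196
gripper_force: 29.7
time_s: 26.6
position: [0.5251, -0.0598, 0.0194]
tool_rot: [-3.141, 0.001, 3.021]
contact_force: [0.9, -1.5, 4.6]
gripper_width: 0.0191
gripper_force: 29.8
```

```bash
python3 -m crank '{"translation":[[0,0,0.001],[0,0,0.001],[0,0,0]],"spin":[0,0,0]}'
```

```text
time_s: 26.9
position: [0.5255, -0.0603, 0.019]
tool_rot: [-3.141, 0.002, 3.021]
contact_force: [-3.8, -1.6, 18.7]
gripper_width: 0.0195
gripper_force: 30.0
```

```bash
python3 -m crank '{"translation":[[0,0,-0.001],[0,0,0],[0,0,0],[0,0,0]],"spin":[0,0,0,0]}' 0.036; python3 -m crank '{"translation":[[0,0,-0.01],[0,0,-0.03],[0,0,-0.05],[0,0,-0.05],[0,0,-0.05],[0,0,-0.04],[0,0,0],[0,0,0],[0,0,0]],"spin":[0,0,0,0,0,0,0,0,0]}'
python3 - <<'E'
from h import *
s=snap("wrist"); o=get_obs(); print(o["position"],o["gripper_width"])
for X in((.5326,-.001,.07),(.5256,-.0606,.07)):
    u,v=proj(s,X); print(u,v,end=" ")
    for t in(190,210):
        try: print(rim(s,u,v,26,z=.07,thr=t))
        except Exception as e: print(e)
# frame: white edges
T=snap("top"); print(proj(T,(.59,-.04,.03)))
E
```

```text
time_s: 27.3
position: [0.524, -0.0593, 0.0174]
tool_rot: [3.141, -0.001, 3.022]
contact_force: [0.8, 0.1, -0.5]
gripper_width: 0.0354
gripper_force: 0.0
time_s: 28.2
position: [0.5234, -0.0594, 0.2467]
tool_rot: [-3.142, -0.002, 3.021]
contact_force: [-0.9, 0.5, -0.1]
gripper_width: 0.0358
gripper_force: 0.0
[ 0.52327593 -0.05941418  0.24628016] 0.03594128748136802
380.12799708555593 209.29015533517352 (array([380.16, 207.6 ]), array([22.9, 23.9]), array([ 0.5311, -0.0009,  0.07  ]))
(array([380.08, 207.51]), array([23.5, 24.7]), array([ 0.531 , -0.0009,  0.07  ]))
310.0071436989286 209.44680129059844 (array([309.88, 207.8 ]), array([14. , 14.2]), array([ 0.5242, -0.0605,  0.07  ]))
(array([309.87, 207.76]), array([14.9, 15. ]), array([ 0.5241, -0.0605,  0.07  ]))
[332.3448511 231.8686423]
```

Both dies are seated: rims at (0.531,-0.001) and (0.524,-0.0605) at height 0.07. Next I'll close the fingers, fly over the frame and come down behind it.

```bash
python3 -m crank '{"translation":[[-0.031,0.0059,0],[-0.031,0.0059,0],[-0.031,0.0059,0],[-0.031,0.0059,0],[-0.0306,0.0058,0],[0,0,0],[0,0,0.04],[0,0,0.04],[0,0,0.04],[0,0,0],[0,0,0]],"spin":[0,0,0,0,0,0,0,0,0,0,0]}' 0 20
cat >> h.py <<'E'
def jf():
    o=get_obs(); p=o["position"]; h=np.array([.5911,-.0382]); a=-.1177; d=p[:2]-h
    print("F",(d@[np.cos(a),np.sin(a)]).round(4),"lat",(d@[-np.sin(a),np.cos(a)]).round(4),"z",p[2].round(4),"force",o["contact_force"].round(1))
E
python3 -c "
from h import *
jf()"
```

```text
time_s: 29.4
position: [0.6802, -0.0489, 0.127]
tool_rot: [-3.141, -0.003, 3.021]
contact_force: [0.5, -0.5, -0.2]
gripper_width: 0.0005
gripper_force: 0.0
F 0.0898 lat -0.0001 z 0.127 force [ 0.5 -0.5 -0.2]
```

```bash
python3 -m crank '{"translation":[[0.014,0,-0.0015],[0.014,0,-0.0015],[0.014,0,-0.0015],[0.014,0,-0.0015],[0.0145,0,-0.0015],[0,0,0],[0,0,0]],"spin":[0,0,0,0,0,0,0]}'; python3 -c "
from h import *
jf()"
```

```text
time_s: 30.1
position: [0.6131, -0.0405, 0.1378]
tool_rot: [3.142, 0.004, 3.021]
contact_force: [0.3, 0.1, -0.0]
gripper_width: 0.0003
gripper_force: 0.0
F 0.0222 lat 0.0003 z 0.1378 force [ 0.3  0.1 -0. ]
```

```bash
python3 -m crank '{"translation":[[0.012,0,0],[0.012,0,0.001],[0.012,0,0.002],[0,0,0]],"spin":[0,0,0,0]}'; python3 -m crank '{"translation":[[0.016,0,0.005],[0.016,0,0.006],[0.0143,0,0.009],[0.0143,0,0.0095]],"spin":[0,0,0,0]}'; python3 -c "
from h import *
jf(); s=snap('side','sd2.png')"
```

```text
time_s: 30.5
position: [0.5761, -0.0361, 0.1331]
tool_rot: [-3.142, 0.001, 3.021]
contact_force: [-0.1, -0.3, 0.2]
gripper_width: 0.0005
gripper_force: 0.1
time_s: 30.9
position: [0.5174, -0.0289, 0.1035]
tool_rot: [3.141, 0.003, 3.021]
contact_force: [1.8, -1.7, -0.3]
gripper_width: 0.0003
gripper_force: 0.8
F -0.0743 lat 0.0006 z 0.1035 force [ 1.8 -1.7 -0.3]
```

Run:
```python
from h import *
s=snap("wrist"); g=s["image"].min(2).astype(int); sat=s["image"].max(2).astype(int)-g
a=-.1177; ex=np.array([np.cos(a),np.sin(a),0]); ey=np.array([-ex[1],ex[0],0]); H=np.array([.5911,-.0382,.0305]); Z=np.array([0,0,1.])
for d in(30,45,60,90):
    t=np.radians(d); e=-np.cos(t)*ex+np.sin(t)*Z; n=np.sin(t)*ex+np.cos(t)*Z
    print(d,[proj(s,H+e*.165+n*.01+ey*y).round(0).tolist() for y in(-.07,-.045,.045,.07)])
for X in((.5326,-.001,.07),(.5256,-.0606,.07)):
    u,v=proj(s,X); print("die px",u,v,end=" ")
    try: print(rim(s,u,v,40,z=.07,thr=200))
    except Exception as e: print(e)
for u in(180,230,400,440): print(u,[(v,g[v,u],sat[v,u]) for v in range(0,340,14)])
```

```text
30 [[125.0, 167.0], [191.0, 167.0], [429.0, 167.0], [495.0, 167.0]]
45 [[95.0, 268.0], [171.0, 268.0], [448.0, 267.0], [525.0, 267.0]]
60 [[74.0, 410.0], [158.0, 410.0], [462.0, 409.0], [546.0, 409.0]]
90 [[89.0, 669.0], [168.0, 669.0], [453.0, 669.0], [532.0, 669.0]]
die px 365.75219362102405 294.2067043358037 max() iterable argument is empty
die px 255.3851438564412 294.4350476677513 max() iterable argument is empty
180 [(0, np.int64(80), np.int64(56)), (14, np.int64(73), np.int64(60)), (28, np.int64(81), np.int64(57)), (42, np.int64(83), np.int64(55)), (56, np.int64(79), np.int64(57)), (70, np.int64(80), np.int64(60)), (84, np.int64(83), np.int64(58)), (98, np.int64(80), np.int64(58)), (112, np.int64(84), np.int64(58)), (126, np.int64(84), np.int64(56)), (140, np.int64(83), np.int64(60)), (154, np.int64(83), np.int64(60)), (168, np.int64(82), np.int64(58)), (182, np.int64(83), np.int64(60)), (196, np.int64(79), np.int64(60)), (210, np.int64(82), np.int64(59)), (224, np.int64(73), np.int64(65)), (238, np.int64(192), np.int64(13)), (252, np.int64(202), np.int64(13)), (266, np.int64(
[... 2121 characters left out ...]
(70, np.int64(83), np.int64(60)), (84, np.int64(86), np.int64(56)), (98, np.int64(87), np.int64(58)), (112, np.int64(84), np.int64(60)), (126, np.int64(88), np.int64(56)), (140, np.int64(88), np.int64(58)), (154, np.int64(90), np.int64(57)), (168, np.int64(88), np.int64(58)), (182, np.int64(85), np.int64(59)), (196, np.int64(80), np.int64(60)), (210, np.int64(53), np.int64(79)), (224, np.int64(61), np.int64(72)), (238, np.int64(194), np.int64(13)), (252, np.int64(199), np.int64(13)), (266, np.int64(202), np.int64(13)), (280, np.int64(207), np.int64(13)), (294, np.int64(206), np.int64(13)), (308, np.int64(206), np.int64(14)), (322, np.int64(35), np.int64(4)), (336, np.int64(34), np.int64(4))]
```

The frame is following: its bright edge is at v≈232, about 40°. I'll keep going down.

```bash
python3 -m crank '{"translation":[[0.012,0,0.0125],[0.012,0,0.0128],[0.008,0,0.015],[0.0075,0,0.0155],[0.0035,0,0.0165],[0.0035,0,0.0165],[0,0,0],[0,0,0]],"spin":[0,0,0,0,0,0,0,0]}'; python3 -c "
from h import *
jf()"
```

```text
time_s: 31.8
position: [0.4716, -0.0233, 0.0145]
tool_rot: [3.141, 0.002, 3.021]
contact_force: [0.0, 0.2, 1.5]
gripper_width: 0.0005
gripper_force: 1.2
F -0.1204 lat 0.0008 z 0.0145 force [0.  0.2 1.5]
```

Press further until there is firm contact.

```bash
python3 -m crank '{"translation":[[0,0,0.003],[0,0,0.003],[0,0,0]],"spin":[0,0,0]}';python3 -m crank '{"translation":[[0,0,0.002],[0,0,0]],"spin":[0,0]}'
```

```text
time_s: 32.1
position: [0.4719, -0.0233, 0.0137]
tool_rot: [-3.14, 0.002, 3.022]
contact_force: [-19.4, 1.0, 69.1]
gripper_width: 0.0006
gripper_force: 34.4
time_s: 32.3
position: [0.472, -0.0234, 0.0134]
tool_rot: [-3.139, 0.003, 3.022]
contact_force: [-25.9, 1.0, 90.5]
gripper_width: 0.0002
gripper_force: 45.4
```

The frame is shut against a hard stop. I'll back off and go over to the pin.

```bash
python3 -m crank '{"translation":[[0,0,-0.02],[0,0,-0.04],[0,0,-0.045],[0,0,-0.045],[0,0,-0.045]],"spin":[0,0,0,0,0]}' 0.05 50; python3 -m crank '{"translation":[[-0.0051,-0.0412,0],[-0.0051,-0.0412,0],[-0.0051,-0.0412,0],[-0.0051,-0.0412,0],[-0.0051,-0.0412,0],[-0.0051,-0.0412,0],[-0.0051,-0.0412,0],[0,0,0],[0,0,0],[0,0,0]],"spin":[0,0,0,0,0,0,0,0,0,0]}'
python3 - <<'E'
from h import *
s=snap("wrist","w12.png"); o=get_obs(); print(o["position"],o["tool_rot"],o["gripper_width"])
u,v=proj(s,(.473,-.314,.085)); print(u,v, proj(s,(.473,-.314,.04)))
hs=cv2.cvtColor(s["image"],cv2.COLOR_RGB2HSV)
for y in range(int(v)-45,int(v)+45,4): print(y," ".join("%3d/%3d/%3d"%tuple(hs[y,x]) for x in range(int(u)-50,int(u)+50,8)))
E
```

```text
time_s: 32.8
position: [0.47, -0.0232, 0.2033]
tool_rot: [3.141, 0.0, 3.021]
contact_force: [1.4, -0.8, 0.3]
gripper_width: 0.0357
gripper_force: 0.0
time_s: 33.8
position: [0.4709, -0.3127, 0.2008]
tool_rot: [3.141, -0.0, 3.023]
contact_force: [0.7, -0.7, 0.8]
gripper_width: 0.05
gripper_force: 0.0
[ 0.47099557 -0.31230116  0.20094119] [ 3.14067037e+00 -2.06645066e-04  3.02351069e+00] 0.049881591811501765
309.438183199566 228.05293129280906 [309.55426425 213.38535881]
183  30/100/155  29/106/157  29/104/154  10/116/108  12/128/137  11/128/135  11/122/128  11/138/ 74  29/102/158  30/103/156  29/100/158  29/101/157  29/101/157
187  29/103/156  29/104/154  28/102/158  12/128/139  12/129/136  12/130/131  11/125/137  10/124/107  20/121/ 97  30/100/158  29/104/155  29/101/157  29/102/158
191  29/107/153  29/104/155  29/106/151  11/128/132  12/122/138  12/127/135  11/125/131  11/126/138  11/123/ 81  27/104/135  29/100/155  30/101/156  30/105/156
195  30/106/154  29/102/157  15/114/101  11/130/139  11/127/135  11/125/139  12/127/137  11/127/137  12/128/139  10/114/ 78  29/101/154  30/102/15
[... 2353 characters left out ...]
   8/161/138   8/154/139   8/151/137   8/146/141   7/149/142
259   8/148/138   7/146/140   8/150/136   7/145/139   8/154/139  10/131/130  12/132/129  11/126/119   8/154/136   7/148/140   7/150/139   8/146/138   7/144/140
263   7/154/136   8/150/139   7/159/135   7/157/138   7/159/136   7/149/137  11/120/132  10/132/131   8/150/139   7/151/140   8/154/137   8/157/138   8/150/138
267   8/150/139   7/154/137   8/152/139   8/154/137   7/152/139   8/146/138   8/154/137   8/150/138   7/141/141   7/155/138   6/146/140   7/154/137   7/148/140
271   7/158/134   7/152/138   7/150/136   7/159/136   7/157/138   7/158/139   7/152/138   7/148/138   8/153/138   8/153/137   8/151/140   7/153/138   8/154/137
```

```bash
cat >> h.py <<'E'
def pintop(s,X,z=.085,win=45):
    u,v=proj(s,[*X,z]); y0,x0=int(v)-win,int(u)-win
    h=cv2.cvtColor(s["image"],cv2.COLOR_RGB2HSV)[y0:y0+2*win,x0:x0+2*win]
    m=((h[...,0]>=14)&(h[...,0]<=18)&(h[...,2]>200)).astype(np.uint8); m=cv2.morphologyEx(m,cv2.MORPH_OPEN,np.ones((3,3)))
    cs,_=cv2.findContours(m,0,1); c=max(cs,key=cv2.contourArea); e=cv2.fitEllipse(cv2.convexHull(c)); p=np.array(e[0])+[x0,y0]
    return p.round(1),np.round(e[1],1),ray(s,*p,z).round(4)
E
python3 - <<'E'
from h import *
s=snap("wrist"); r=pintop(s,(.473,-.314)); print(r); go(*r[2][:2])
T=snap("top"); print(pintop(T,(.473,-.314),win=20))
# collar: brass ring
h=cv2.cvtColor(s["image"],cv2.COLOR_RGB2HSV); m=((h[...,0]>=19)&(h[...,0]<=23)&(h[...,2]>190))[190:260,270:340]; ys,xs=np.where(m); print(xs.min()+270,xs.max()+270,ys.min()+190,ys.max()+190)
E
```

```text
(array([300.1, 238. ]), array([28.2, 28.8]), array([ 0.4798, -0.3213,  0.085 ]))
pos [ 0.471  -0.3122  0.201 ] yaw 3.0239 tool dx,dy -0.0098 -0.008 Traceback (most recent call last):
  File "<stdin>", line 3, in <module>
  File "h.py", line 65, in pintop
    cs,_=cv2.findContours(m,0,1); c=max(cs,key=cv2.contourArea); e=cv2.fitEllipse(cv2.convexHull(c)); p=np.array(e[0])+[x0,y0]
                                    ~~~^^^^^^^^^^^^^^^^^^^^^^^^
ValueError: max() iterable argument is empty
```

```bash
python3 -m crank '{"translation":[[-0.0098,-0.008,0],[0,0,0],[0,0,0.035],[0,0,0.04],[0,0,0.04],[0,0,0.035],[0,0,0.028],[0,0,0],[0,0,0]],"spin":[0,0,0,0,0,0,0,0,0]}'; python3 -c "
from h import *
go(.4798,-.3213)"; python3 -m crank '{"translation":[[0,0,0],[0,0,0],[0,0,0],[0,0,0],[0,0,0],[0,0,0]],"spin":[0,0,0,0,0,0]}' 0 50
```

```text
time_s: 34.85
position: [0.4791, -0.3223, 0.0232]
tool_rot: [3.141, -0.001, 3.022]
contact_force: [-0.2, 0.4, 0.4]
gripper_width: 0.0501
gripper_force: 0.0
pos [ 0.4791 -0.3223  0.0232] yaw 3.0221 tool dx,dy -0.0006 0.0011 
time_s: 35.45
position: [0.4798, -0.3232, 0.024]
tool_rot: [-3.141, 0.001, 3.021]
contact_force: [-1.3, 0.6, 6.3]
gripper_width: 0.0232
gripper_force: 50.0
```

```bash
python3 -m crank '{"translation":[[0,0,-0.01],[0,0,-0.03],[0,0,-0.045],[0,0,-0.045],[0,0,-0.045]],"spin":[0,0,0,0,0]}'; python3 -m crank '{"translation":[[0.0093,0.0421,0],[0.0093,0.0421,0],[0.0093,0.0421,0],[0.0093,0.0421,0],[0.0093,0.0421,0],[0.0093,0.0421,0],[0.0093,0.0421,0],[0,0,0],[0,0,0],[0,0,0]],"spin":[0,0,0,0,0,0,0,0,0,0]}'
python3 - <<'E'
from h import *
s=snap("wrist"); o=get_obs(); p=o["position"]; print(o["position"],o["tool_rot"],o["gripper_width"],o["contact_force"])
go(.4496,-.0214,np.pi-.1177)
np.save("w13.npy",s["image"])
print("hole top px",proj(s,(.4496,-.0214,.0405)),"foot",proj(s,p-[0,0,.017]),"collar near",proj(s,p+[0,0,.011]),proj(s,p+[0,0,.016]))
g=s["image"].min(2).astype(int); h=cv2.cvtColor(s["image"],cv2.COLOR_RGB2HSV)
for v in range(170,330,5): print(v," ".join("%3d/%3d"%(h[v,x,1],h[v,x,2]) for x in range(280,344,4)))
E
```

```text
time_s: 35.95
position: [0.4785, -0.3227, 0.2]
tool_rot: [3.141, -0.0, 3.021]
contact_force: [0.3, -0.8, -1.6]
gripper_width: 0.0229
gripper_force: 50.0
time_s: 36.95
position: [0.4498, -0.0237, 0.1982]
tool_rot: [-3.141, 0.0, 3.02]
contact_force: [-0.4, -0.1, -1.3]
gripper_width: 0.0233
gripper_force: 50.0
[ 0.44983069 -0.0240111   0.19807539] [-3.14111183e+00  3.89293564e-05  3.01918606e+00] 0.022874371673613746 [ 0.64233844  0.22959729 -1.39453385]
pos [ 0.4498 -0.024   0.1981] yaw 3.0192 tool dx,dy 0.0005 0.0026 spin deg -0.27 after spin dx,dy 0.0005 0.0026
hole top px [313.97988602 210.90324768] foot [310.61737635 276.48114824] collar near [310.54285688 300.38040656] [310.52728363 305.37492782]
170 111/122 111/124 110/123 111/122 111/126 111/126 109/124 106/127 106/125 108/127 114/123 109/126 107/126 110/123 106/128 108/127
175 102/112 116/112 102/110 114/110 104/113 103/114 113/115 102/115 111/110 106/116 107/114 101/116 107/112 103/116 102/115 106/116
180  18/ 56  10/ 52   5/ 56   9/ 56  15/ 51  15/ 52   0/ 51  11/ 48  14/ 53   5/ 51  24/ 53  24/ 53  13/ 58   5/ 54   4/ 57  26
[... 3132 characters left out ...]
 138/105 132/112 129/119 130/131 127/199
305  31/ 25 136/156 143/ 89 140/ 95 135/ 98 141/ 94 133/ 96 141/ 98 134/ 97 135/ 98 134/101 135/104 134/114 138/118 138/122 127/181
310  36/ 35 129/ 89 137/ 95 135/ 98 131/ 97 146/ 94 161/ 92 124/ 99 130/ 98 138/ 98 140/102 144/106 132/116 137/121 136/124 129/128
315  20/ 25 136/ 94 134/ 95 138/ 94 138/ 98 142/ 95 134/ 99 133/ 94 135/ 98 154/ 96 141/103 137/108 135/115 135/117 141/121 136/105
320  26/ 40 140/ 91 137/ 93 129/ 97 134/ 95 129/ 99 133/ 96 145/ 95 134/ 99 135/102 134/105 133/109 132/118 131/123 136/124 131/125
325  51/ 50 135/ 91 147/ 92 134/ 95 137/ 95 145/ 95 125/ 98 144/ 94 141/ 96 130/102 140/106 138/113 137/117 134/124 134/126 139/134
```

Run:
```python
from h import *
from scipy.optimize import brentq
s=snap("wrist"); o=get_obs(); p=o["position"]; y=o["tool_rot"][2]; im=s["image"]; h=cv2.cvtColor(im,cv2.COLOR_RGB2HSV).astype(int)
# collar outline: saturated (brass/wood) vs grey background, lower part
L=[];R=[]
for v in range(273,290):
    c=np.where(h[v,270:355,1]>70)[0]+270; c=c[np.abs(c-312)<40]; L.append(c.min());R.append(c.max())
print("L",L,"R",R,"centre",np.mean([(a+b)/2 for a,b in zip(L,R)]))
print([(v,h[v,312].tolist()) for v in range(268,290)])
f=np.array([-np.cos(y),-np.sin(y),0]); l=np.array([-np.sin(y),np.cos(y),0])
col=[v for v in range(266,280) if h[v,312,1]>70][0]-.5
hb=[v for v in range(278,296) if h[v,312,2]<140][0]-.5
for zo in(.009,.011,.013):
    a=brentq(lambda d:proj(s,p+f*(d-.015)+[0,0,zo])[1]-col,-.03,.03); b=brentq(lambda d:proj(s,p+f*(d-.012)+[0,0,zo+.005])[1]-hb,-.03,.03); print(zo,col,hb,a,b)
uc=np.mean([(a+b)/2 for a,b in zip(L,R)])
print("lat (tool -y? l dir)",brentq(lambda d:proj(s,p+l*d-f*.014+[0,0,.012])[0]-uc,-.03,.03), l)
# frame hole centre: dark+brass pixels in bright bar
m=((h[...,2]<200)|(h[...,1]>60))[196:226,296:332].astype(np.uint8); n,lab,st,c=cv2.connectedComponentsWithStats(m); i=1+np.argmax(st[1:,4]); q=c[i]+[296,196]; print("hole",q,st[i],ray(s,*q,.0405),"bar edge v",[v for v in range(170,200) if h[v,260,2]>150][0])
```

```text
L [np.int64(297), np.int64(296), np.int64(294), np.int64(292), np.int64(290), np.int64(289), np.int64(288), np.int64(287), np.int64(286), np.int64(285), np.int64(285), np.int64(284), np.int64(283), np.int64(282), np.int64(282), np.int64(281), np.int64(281)] R [np.int64(325), np.int64(329), np.int64(330), np.int64(331), np.int64(332), np.int64(333), np.int64(334), np.int64(335), np.int64(336), np.int64(338), np.int64(339), np.int64(340), np.int64(341), np.int64(341), np.int64(342), np.int64(342), np.int64(342)] centre 311.52941176470586
[(268, [30, 14, 94]), (269, [30, 24, 96]), (270, [17, 88, 104]), (271, [19, 143, 105]), (272, [18, 145, 109]), (273, [19, 131, 142]), (274, [20, 124, 191]), (275, [21, 118, 210]), (276, [21, 121, 209]), (277, [21, 118, 211]), (278, [20, 117, 211]), (279, [20, 119, 210]), (280, [21, 118, 211]), (281, [21, 118, 214]), (282, [20, 120, 209]), (283, [19, 129, 172]), (284, [16, 133, 113]), (285, [14, 144, 90]), (286, [14, 137, 93]), (287, [14, 129, 99]), (288, [14, 136, 94]), (289, [14, 130, 100])]
0.009 269.5 283.5 0.0012902012554020083 0.002747543656818408
0.011 269.5 283.5 0.0005217760525122232 0.001904241842939252
0.013 269.5 283.5 -0.0002466491503773466 0.0010609400290605305
lat (tool -y? l dir) -0.0001543815617377457 [-0.12241955 -0.99247844  0.        ]
hole [314.80295567 210.84236453] [ 11   8  17  15 203] [ 0.4496069  -0.02098876  0.0405    ] bar edge v 183
```

```bash
python3 -m crank '{"translation":[[0.001,0.0027,0],[0,0,0.03],[0,0,0.04],[0,0,0.035],[0,0,0.025],[0,0,0],[0,0,0],[0,0,0]],"spin":[0,0,0,0,0,0,0,0]}'; python3 -c "
from h import *
go(.4492,-.0212,np.pi-.1177)"
```

```text
time_s: 37.85
position: [0.4506, -0.0199, 0.0694]
tool_rot: [3.141, 0.002, 3.021]
contact_force: [-0.1, -0.4, -1.5]
gripper_width: 0.0233
gripper_force: 50.0
pos [ 0.4506 -0.0199  0.0694] yaw 3.0209 tool dx,dy 0.0013 -0.0014 spin deg -0.17 after spin dx,dy 0.0013 -0.0014
```

```bash
python3 -m crank '{"translation":[[0,-0.001,0.003],[0,0,0],[0,0,0],[0,0,0]],"spin":[0,0,0,0]}'
python3 - <<'E'
from h import *
go(.4492,-.0212,np.pi-.1177)
s=snap("wrist"); h=cv2.cvtColor(s["image"],cv2.COLOR_RGB2HSV).astype(int); o=get_obs()
print(proj(s,(.4496,-.0212,.0405)))
for v in range(250,275,2): print(v,"".join("#" if h[v,x,2]<170 and h[v,x,1]<60 else ("b" if h[v,x,1]>60 else ".") for x in range(270,354,2)))
E
```

```text
time_s: 38.25
position: [0.4493, -0.0208, 0.0653]
tool_rot: [-3.142, 0.001, 3.021]
contact_force: [-0.6, -0.0, -1.7]
gripper_width: 0.0232
gripper_force: 50.0
pos [ 0.4493 -0.0208  0.0653] yaw 3.0214 tool dx,dy 0.0 -0.0004 spin deg -0.15 after spin dx,dy 0.0 -0.0004
[310.46984784 271.43376115]
250 ..........................................
252 ..........................................
254 ..........................................
256 ..........................................
258 ..........................................
260 ..................bbbbb...................
262 .................bbbbbbb#.................
264 ................#bbbbbbb##................
266 ...............###bbbb####................
268 ...............############...............
270 ...............###bbbbbbb##...............
272 ...............bbbbbbbbbbb#...............
274 .............#bbbbbbbbbbbbbbb#............
```

Aligned. I'll descend in steps.

```bash
python3 -m crank '{"translation":[[0,-0.0003,0.004],[0,0,0.003],[0,0,0.003],[0,0,0]],"spin":[0,0,0,0]}'; python3 -m crank '{"translation":[[0,0,0.002],[0,0,0.002],[0,0,0]],"spin":[0,0,0]}'
```

```text
time_s: 38.7
position: [0.4484, -0.021, 0.0543]
tool_rot: [-3.142, -0.001, 3.021]
contact_force: [-0.1, 0.4, -0.9]
gripper_width: 0.0232
gripper_force: 50.0
time_s: 39.0
position: [0.4488, -0.021, 0.0507]
tool_rot: [-3.142, -0.001, 3.021]
contact_force: [0.2, -0.6, -0.3]
gripper_width: 0.0232
gripper_force: 50.0
```

```bash
python3 -m crank '{"translation":[[0,0,0.002],[0,0,0.002],[0,0,0.002],[0,0,0.002],[0,0,0]],"spin":[0,0,0,0,0]}'; python3 -m crank '{"translation":[[0,0,0.002],[0,0,0.002],[0,0,0.002],[0,0,0]],"spin":[0,0,0,0]}'
```

```text
time_s: 39.5
position: [0.4487, -0.021, 0.0427]
tool_rot: [-3.142, -0.001, 3.021]
contact_force: [0.3, 0.3, -0.6]
gripper_width: 0.0231
gripper_force: 50.0
time_s: 39.9
position: [0.4491, -0.0211, 0.0369]
tool_rot: [-3.142, -0.0, 3.021]
contact_force: [-0.7, -1.3, 2.2]
gripper_width: 0.0233
gripper_force: 50.0
```

Ejector touched. Press on to home, expected near z 0.0295.

```bash
python3 -m crank '{"translation":[[0,0,0.002],[0,0,0.002],[0,0,0]],"spin":[0,0,0]}'; python3 -m crank '{"translation":[[0,0,0.0015],[0,0,0.0015],[0,0,0]],"spin":[0,0,0]}'
```

```text
time_s: 40.2
position: [0.4491, -0.0211, 0.033]
tool_rot: [3.142, 0.0, 3.021]
contact_force: [-1.1, -0.4, 3.2]
gripper_width: 0.0233
gripper_force: 50.0
time_s: 40.5
position: [0.4491, -0.0211, 0.0299]
tool_rot: [3.142, 0.0, 3.021]
contact_force: [-0.9, 1.3, 4.5]
gripper_width: 0.023
gripper_force: 50.0
```

```bash
python3 -m crank '{"translation":[[0,0,0.001],[0,0,0.001],[0,0,0]],"spin":[0,0,0]}'; python3 -m crank '{"translation":[[0,0,0.001],[0,0,0]],"spin":[0,0]}'
```

```text
time_s: 40.8
position: [0.4493, -0.0211, 0.0293]
tool_rot: [-3.141, 0.0, 3.021]
contact_force: [-5.9, -0.5, 22.4]
gripper_width: 0.0231
gripper_force: 50.0
time_s: 41.0
position: [0.4493, -0.0211, 0.0292]
tool_rot: [-3.141, 0.0, 3.022]
contact_force: [-9.6, 0.3, 33.2]
gripper_width: 0.0233
gripper_force: 50.0
```

```bash
python3 -m crank '{"translation":[[0,0,0],[0,0,0],[0,0,0],[0,0,0],[0,0,0],[0,0,0]],"spin":[0,0,0,0,0,0]}'
python3 - <<'E'
from h import *
s=snap("wrist"); 
for X in((.5326,-.001,.07),(.5256,-.0606,.07)):
    print(proj(s,X))
o=get_obs(); print(o["position"],o["contact_force"],o["gripper_force"])
print(sign_off())
E
```

```text
time_s: 41.6
position: [0.4493, -0.0211, 0.0292]
tool_rot: [-3.141, 0.001, 3.021]
contact_force: [-9.1, 0.6, 33.8]
gripper_width: 0.0231
gripper_force: 50.0
[380.81514591 501.38160519]
[240.86128102 501.61504509]
[ 0.44931796 -0.02113496  0.02921122] [-9.45382466  0.8325238  33.63843458] 50.0080543756485
the job is handed in; nothing more can be done
None
```

The job is handed in at about 42 s: both dies are seated, the frame is shut, and the gripper is still holding the lock pin pressed home (about 34 N down, 50 N grip); no verdict came back, and the dies were last checked by camera before the frame was shut.

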